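# Clamp a pine rail in the bench vise and dowel it

## Robot

A 7-joint arm with a two-finger parallel gripper is mounted at the origin on the work surface. World frame = base frame: x ahead of the robot, y to its left, z up, the work surface at z = 0. Lengths are in mm, angles in rad, forces in N, time in s.
With the tool pointing down it reaches from about 425 to 825 mm from the base axis. Payload 3.6 kg.
Tool frame: the origin (TCP) lies on the centre line of the jaws, within the pads' length; the fingertips stand 11 mm ahead of it and the grasp point (between the pads) lies 8 mm behind it; z points along the fingers, y is the line along which they close (so a half turn about z gives the same grasp; the last joint's range is limited). The gripper opens to 85 mm and grips with 20 to 120 N. Pads are 22 mm wide; open, the fingers measure 114 mm over their backs; the gripper's body (76 mm by 85 mm) begins 54 mm behind the grasp point. The pads swing forward as they close: fully open they stand 13 mm farther back than shut.
Start: joints at [-1.264, 0.615, -0.013, 1.423, 0.008, 1.103, -0.04], TCP at [212.93, 614.105, 242.297] pointing down, gripper open.
Joint ranges: [-3.12, 3.12], [-0.3, 2.06], [-1.34, 1.32], [0.26, 2.42], [-1.36, 4.5], [0.01, 1.98], [-2.84, 2.84]. Speed limits (rad/s): [2.79, 2.79, 3.14, 3.14, 3.14, 3.14, 3.14].

## Interface

Orientations are given as a unit quaternion [w, x, y, z].
In Python, from bench import bot gives the robot as it stands.
- The arm moves only by the tool servo_tool, never from a script. Its argument "steps" is a list of rows, each an object of numbers: "rx", "ry", "rz": the turn, a rotation vector about the tool's x, y, z normalised to -1 to 1, where 1 is 10 degrees; "dx", "dy", "dz": the shift along the tool's x, y, z normalised to -1 to 1, where 1 is 0.03 m; "hand": the opening, from 0 (shut) to 1 (fully open). In form: [{"rx": .., "ry": .., "rz": .., "dx": .., "dy": .., "dz": .., "hand": ..}, ...]. A call has 1 to 20 rows; each row shifts and turns the commanded pose from where the row before left it, along the tool's axes as they then stand; what a row does not reach is not made up. A row lasts 1/8 s, in which the tool goes at most 62.5 mm and 10.7 degrees, less where a joint would pass 70% of its speed; a pose out of reach is approached as far as the arm can. A call with a number of a shift or a turn outside -1 to 1 is refused whole. A call with a gripper value outside its range is refused whole. The fingers move at their own pace and stop on an object; the grip force is fixed at half the most. Time passes only in rows, so rows that do not move let the fingers close. It gives the time, the measured TCP pose, the force, the opening and the grip force at its end, in the units of the state.
- bot.observe(): the state, without advancing time (a new reading comes with each control period).
- bot.capture(name): name is "side" or "top" or "wrist"; returns the picture (384x512x3 uint8, blue, green, red); there is no depth.
- bot.camera_info(name): a dict with "fx", "fy", "cx", "cy" (pixels), "k1" (the pictures are not rectified: a ray, as slopes to the right and down, at radius r is drawn at 1 + k1 r^2 times it, then the intrinsics apply), "camera_from_world" (4x4, takes a point from world to camera coordinates). Camera axes: x right, y up, looking along -z (the intrinsics and any distortion apply to the point x, -y, -z); pixel columns grow to the right and rows downward; lengths in mm; the calibration is good to about 2 mm. A picture is of the moment at which its call begins: read the wrist's pose just before it. camera_info takes no time and is no camera call; for the wrist camera it gives the pose at the moment of the call.
- bot.hand_in(): hands the job in; it is judged then, once.
The state is a dict: "time": time; "q": joint angles; "qd": joint speeds; "effort": joint torques, N m; "tcp_pos": TCP position; "ee_rot": TCP orientation; "ft_force": force on the tool from outside, world axes, zero at the start; "moment": the same for the moment, N m; "gripper_width": finger opening in mm; "finger_force": force on a finger pad.
Only numpy, scipy, OpenCV 4.12 (cv2) and the standard library are available. Lean on these libraries where they do the work, as an engineer would, in place of code of your own. Each camera call takes 0.05 s, during which the arm holds its last target. There are 200 camera calls.

## Task

Stand the pine rail upright, bored end up, on the vise bed between the open jaws with its broad faces towards them, let go of it, and crank the red handle clockwise until the jaw holds the rail firmly. Then drop the two dark dowels, one at a time, fully down into the rail's two bores. Leave the pale dowel in its rack and do not knock over the yellow glue bottle.

Things in the scene. Friction and masses are not known exactly. Their poses are not given: they have to be found in the camera images.
- vise: Blue bench vise, fixed. Origin at bench height, mid-width, below its fixed jaw's gripping face; z up, x level along the screw from the crank side to the fixed jaw, y across the jaws. Fixed jaw: x 0 to 34 mm, 90 mm wide, top z = 155 mm. Flat bed for the work between the jaws: x -60 to 0 mm, 70 mm wide, top z = 105 mm. The moving jaw is on the -x side.
- jaw: Moving jaw, 90 mm wide, 40 mm thick, top z = 155 mm. Origin at bench height, mid-width, below its gripping face; axes as the vise's. Its face starts at vise x = -57 to -50 mm; tightening moves it along +x.
- crank (a joint): Crank angle, rad, about the screw (along vise x at y = 0, z = 85 mm). At q the handle's axis is at vise y = -40 mm*sin q, z = 85 mm + 40 mm*cos q (0 = straight up). Growing q (clockwise seen from the handle's side) tightens: 6.28 rad moves jaw and crank 16 mm. Starts at -0.4 to 2.4; 1 to 1.5 turns close it on the rail. About 3 N at the handle turns it; it stays where left.
- crank_grip (a point): Middle of the crank's red handle: a cylinder 22 mm in diameter, 42 mm long (21 mm either side), parallel to the vise's x, spinning freely on its pin. It lies at jaw x = -84 mm, 40 mm off the screw's axis; the crank arm is at its +x end.
- ledge_edge (a point): Middle of the outer top edge of the plywood ledge on the moving jaw (jaw x = -73 mm, z = 155 mm). The ledge, 10 mm thick and 90 mm wide, overhangs the crank: an upright gripper's body fouls it; lean the tool's body outwards (vise -x) by about 35 degrees to hold the handle all the way round.
- rail: Short pine rail standing on end, 34 mm thick (x), 96 mm wide (y), 95 mm high (z), about 170 g. Origin in the centre of its underside. Two blind bores, 17 mm in diameter and 25 mm deep, in its top end.
- rail_hole0 (a point): Centre of the mouth of one bore in the rail's top end: rail x = 0, y = -28 mm, z = 95 mm.
- rail_hole1 (a point): Centre of the mouth of the other bore: rail x = 0, y = +28 mm, z = 95 mm.
- dowel_a: Dark brown hardwood dowel, 14 mm in diameter, 60 mm long, standing in the rack. Origin in the centre of its foot, z along it.
- dowel_b: The other dark brown dowel, the same.
- dowel_pale: Pale dowel of the same size: stays in the rack. Origin in the centre of its foot.
- rack: Orange dowel rack, fixed, 140 (x) by 50 (y) by 26 mm high, with three bores 16 mm in diameter, 18 mm deep, in a row along its x, 42 mm apart. Dowels stand in them, feet at z = 8 mm, tops at z = 68 mm; which stands where varies. Origin in the centre of its underside.
- glue: Yellow glue bottle, 56 mm in diameter, 150 mm high, standing on the bench. Origin in the centre of its underside. Not to be knocked over.

How it is judged:
By the outcome, as a careful person would: the job done as asked, in the order asked, and still so for the second after the job is handed in, with the robot touching nothing.
It also fails if it takes over 72 s, if anything falls off the work surface, if the arm or the gripper's body presses on something with over 40 N, if the wrist force passes 120 N, or if a joint passes its speed limit or range.

## Working session

There is one attempt and no reset: what is moved stays moved. The work goes in short steps, Python scripts to look and compute and a tool call to move; the robot and the scene stay as the last step left them, time stands still between calls to the robot, and variables do not carry over. Pictures are saved under pics/ and viewed, at most 10 in all, crops included, and the job is handed in when it is done.

Besides the shell and the picture viewer there is one more tool, called after "Request:" as a command line: name --argument value ..., lists and objects as JSON in quotes. servo_tool: Moves the arm, as the interface text tells. Scaled input: -1 to 1 covers 0.03 m each way for a shift and 10 degrees each way for a turn. Its arguments: {"type":"object","properties":{"steps":{"type":"array"}},"required":["steps"]}

```bash
mkdir -p pics; ls; python3 - <<'E'
from bench import bot
import cv2,numpy as np
o=bot.observe();print({k:np.round(v,3).tolist() for k,v in o.items()})
for n in("side","top","wrist"):
    im=bot.capture(n);cv2.imwrite(f"pics/{n}0.png",im)
    c=bot.camera_info(n);print(n,{k:np.round(v,3).tolist() for k,v in c.items()})
E
python3 -c "
import cv2,numpy as np
a=[cv2.imread(f'pics/{n}0.png') for n in('side','top')]
cv2.imwrite('pics/wr.png',a[0])"
```

```text
pics
{'time': 0.0, 'q': [-1.264, 0.616, -0.013, 1.425, 0.008, 1.103, -0.04], 'qd': [0.001, 0.001, 0.001, -0.0, 0.001, -0.001, -0.0], 'effort': [0.0, -46.92, 0.259, -17.104, 0.01, 0.01, 0.0], 'tcp_pos': [212.708, 613.412, 241.136], 'ee_rot': [-0.0, 0.166, 0.986, -0.001], 'ft_force': [0.474, -0.447, 0.277], 'moment': [-0.031, 0.003, 0.045], 'finger_force': 0.0, 'gripper_width': 85.486}
side {'fx': 471.555, 'fy': 471.555, 'cx': 254.011, 'cy': 197.072, 'k1': -0.024, 'camera_from_world': [[-0.97, -0.244, -0.022, 620.783], [0.128, -0.58, 0.804, -156.416], [-0.209, 0.777, 0.594, -1227.445], [0.0, 0.0, 0.0, 1.0]]}
top {'fx': 485.555, 'fy': 485.555, 'cx': 259.398, 'cy': 185.211, 'k1': -0.054, 'camera_from_world': [[-0.013, -1.0, -0.012, 64.837], [0.996, -0.014, 0.085, -616.4], [-0.085, -0.011, 0.996, -1468.061], [0.0, 0.0, 0.0, 1.0]]}
wrist {'fx': 264.742, 'fy': 264.742, 'cx': 251.76, 'cy': 188.117, 'k1': -0.033, 'camera_from_world': [[0.328, 0.945, -0.002, -648.54], [-0.9, 0.311, -0.306, 39.95], [-0.289, 0.102, 0.952, -380.98], [0.0, 0.0, 0.0, 1.0]]}
```

View pics/top0.png

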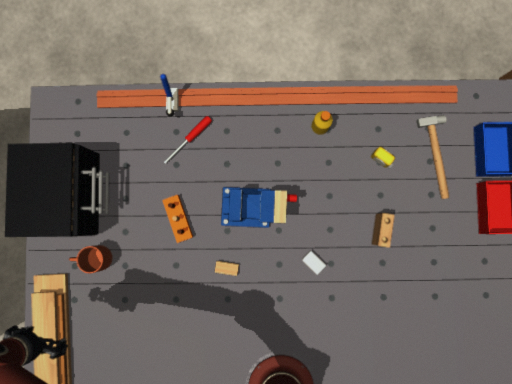

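View pics/side0.png

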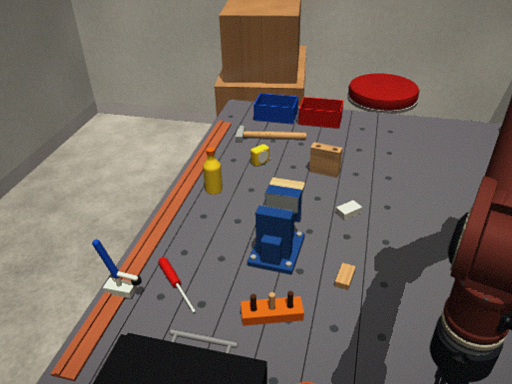

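The top view shows the rail standing with its bores up at (386,230), the vise centred around (250,206) with its crank handle at (293,198), the rack at (177,218), the glue at (322,122). Both dark dowels are on the outside of the rack, with the pale one in the middle.

```bash
cat > h.py <<'E'
from bench import bot
import cv2,numpy as np
from scipy.spatial.transform import Rotation as R
def ray(n,px,ci=None):
    c=ci or bot.camera_info(n);K=np.array([[c['fx'],0,c['cx']],[0,c['fy'],c['cy']],[0,0,1]])
    u=cv2.undistortPoints(np.array(px,float).reshape(-1,1,2),K,np.array([c['k1'],0,0,0.]))[:,0]
    T=np.array(c['camera_from_world']);d=np.c_[u[:,0],-u[:,1],-np.ones(len(u))]@T[:3,:3]
    return -T[:3,:3].T@T[:3,3],d
def plane(n,px,z,ci=None):
    o,d=ray(n,px,ci);return o+d*((z-o[2])/d[:,2])[:,None]
def proj(n,P,ci=None):
    c=ci or bot.camera_info(n);T=np.array(c['camera_from_world']);p=np.atleast_2d(P)@T[:3,:3].T+T[:3,3]
    x=p[:,0]/-p[:,2];y=-p[:,1]/-p[:,2];s=1+c['k1']*(x*x+y*y)
    return np.c_[c['fx']*x*s+c['cx'],c['fy']*y*s+c['cy']]
def blobs(im,lo,hi,roi,amin=15):
    x0,y0,x1,y1=roi;m=cv2.inRange(cv2.cvtColor(im,cv2.COLOR_BGR2HSV),np.array(lo),np.array(hi))
    k=np.zeros_like(m);k[y0:y1,x0:x1]=m[y0:y1,x0:x1]
    cs,_=cv2.findContours(k,cv2.RETR_EXTERNAL,cv2.CHAIN_APPROX_NONE)
    return sorted([c for c in cs if cv2.contourArea(c)>=amin],key=cv2.contourArea,reverse=True)
def state():
    o=bot.observe();w,x,y,z=o['ee_rot'];Rm=R.from_quat([x,y,z,w]).as_matrix();return o,np.array(o['tcp_pos']),Rm
E
python3 - <<'E'
from h import *
t=cv2.imread('pics/top0.png')
a=cv2.resize(t[180:290,150:310],None,fx=4.9,fy=4.9,interpolation=cv2.INTER_CUBIC)
b=cv2.resize(t[200:260,355:415],(300,300),interpolation=cv2.INTER_CUBIC)
a[539-300:,784-300:]=b
cv2.imwrite('pics/c1.png',a)
for nm,lo,hi,roi,z in [('red',(0,150,80),(6,255,255),(280,185,310,215),110),('red2',(170,150,80),(180,255,255),(280,185,310,215),110),('orange',(5,150,120),(18,255,255),(155,185,205,250),26),('rail',(8,60,100),(25,220,255),(365,205,405,255),95),('ledge',(12,40,120),(30,160,255),(262,180,292,230),155),('blue',(100,100,30),(125,255,255),(215,180,280,235),155)]:
    for c in blobs(t,lo,hi,roi)[:2]:
        r=cv2.minAreaRect(c);bx=cv2.boxPoints(r);print(nm,np.round(r[0],1),np.round(r[1],1),round(r[2],1));print(plane('top',np.vstack([bx,r[0]]),z)[:,:2].round(1).tolist())
E
```

```text
red [291.5 197.5] [7. 9.] 90.0
[[583.4, -24.2], [583.0, -50.3], [562.7, -49.9], [563.0, -23.8], [573.0, -37.0]]
orange [176.8 218.3] [45.5 16.5] 70.8
[[577.0, 359.0], [593.1, 310.7], [460.7, 264.7], [444.7, 312.6], [518.7, 311.6]]
rail [385.9 229.9] [13.  34.1] 7.6
[[429.2, -284.7], [527.2, -301.0], [521.6, -338.6], [423.6, -322.0], [475.3, -311.5]]
ledge [280.  206.5] [12.  32.9] 3.6
[[501.1, 18.5], [593.0, 11.3], [590.4, -22.4], [498.5, -15.1], [545.6, -1.9]]
blue [247.3 206.8] [51.9 38.7] 2.5
[[495.8, 165.2], [604.4, 159.7], [596.0, 13.8], [487.7, 20.2], [545.8, 89.7]]
```

View pics/c1.png

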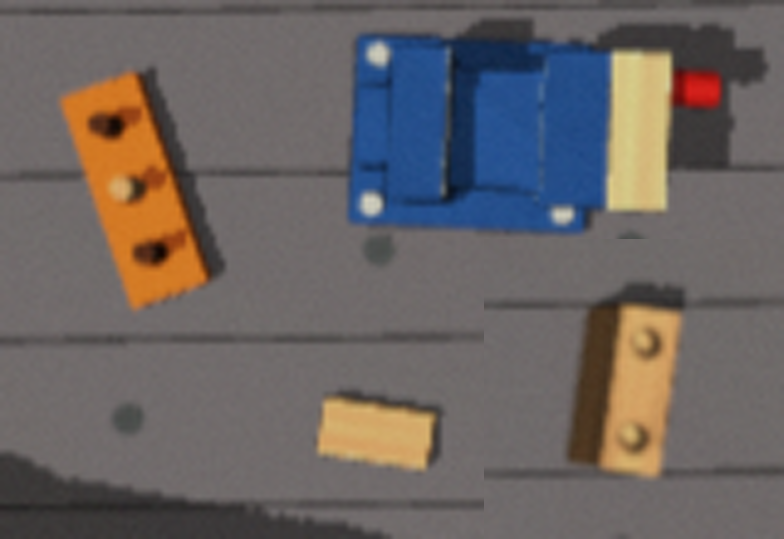

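The crop shows the fixed jaw's gripping edge from (450,47) to (447,197), the moving jaw's from (546,52) to (541,207), the ledge's outer edge from (671,52) to (668,210) and the rail's bores at (645,342) and (632,437). The dark dowels are in the rack's outer bores and the pale one is in the middle.

```bash
python3 - <<'E'
from h import *
A=lambda L:[(150+u/4.9-.4,180+v/4.9-.4) for u,v in L]
B=lambda L:[(355+(u-484)/5-.4,200+(v-239)/5-.4) for u,v in L]
p=plane('top',A([(450,47),(447,197),(390,45),(388,197),(546,52),(541,207),(671,52),(668,210)]),155)
for n,a in zip(['fix+','fix-','fixback','','jaw','','ledge',''],p):print(n,a[:2].round(1))
h=plane('top',B([(645,342),(632,437)]),95);print('holes',h[:,:2].round(1),h.mean(0))
c=plane('top',B([(620,303),(683,310),(660,476),(600,466)]),95);print(c[:,:2].round(1),c.mean(0).round(1))
print('dowels',plane('top',A([(103,122),(122,187),(147,252)]),68)[:,:2].round(1))
print('handle',[plane('top',A([(697,88)]),z)[0].round(1).tolist() for z in (125,55)])
E
```

```text
fix+ [595.7 105.7]
fix- [509.8 108.3]
fixback [597.3 140.2]
 [510.2 142. ]
jaw [592.   50.6]
 [503.4  54.7]
ledge [591. -21.]
 [500.7 -17.7]
holes [[ 503.5 -315.2]
 [ 448.4 -305.7]] [ 475.97901422 -310.45536685   95.        ]
[[ 526.5 -301.2]
 [ 521.9 -338.1]
 [ 425.6 -321.4]
 [ 431.9 -286.5]] [ 476.5 -311.8   95. ]
dowels [[559.4 322.7]
 [519.6 311. ]
 [480.  295.7]]
handle [[571.9, -37.2, 125.0], [576.1, -41.1, 55.0]]
```

Request:
servo_tool --steps '[{"rz": -0.95, "hand": 1}, {"dx": -1, "dy": -1, "hand": 1}, {"dx": -1, "dy": -1, "hand": 1}, {"dx": -1, "dy": -1, "hand": 1}, {"dx": -1, "dy": -1, "hand": 1}, {"dx": -1, "dy": -1, "hand": 1}, {"dx": -1, "dy": -1, "hand": 1}, {"dx": -1, "dy": -1, "hand": 1}, {"dx": -1, "dy": -1, "hand": 1}, {"dx": -1, "dy": -1, "hand": 1}, {"dx": -1, "dy": -1, "hand": 1}, {"dx": -1, "dy": -1, "hand": 1}, {"dx": -1, "dy": -1, "hand": 1}, {"dx": -1, "dy": -1, "hand": 1}, {"dx": -1, "dy": -1, "hand": 1}, {"dy": -1, "hand": 1}, {"dy": -1, "hand": 1}, {"dy": -1, "hand": 1}, {"dy": -1, "hand": 1}, {"dy": -1, "hand": 1}]'

```text
$.steps[0]: bad value
```

```bash
python3 - <<'E'
from h import *
import json
o,p,Rm=state();print(p,Rm.round(3).tolist(),o['time'])
c=bot.camera_info('wrist');im=bot.capture('wrist');cv2.imwrite('pics/w1.png',im)
json.dump({k:np.array(v).tolist() for k,v in c.items()},open('w1.json','w'))
E
```

```text
[212.77524687 613.61465135 241.40578387] [[-0.945, 0.328, -0.001], [0.328, 0.945, -0.002], [-0.0, -0.002, -1.0]] 0.15
```

Request:
servo_tool --steps '[{"dy": -1, "hand": 1}, {"dy": -1, "hand": 1}, {"dy": -1, "hand": 1}, {"dy": -1, "hand": 1}, {"dy": -1, "hand": 1}, {"hand": 1}]'

```text
$.steps[0]: bad value
```

```bash
python3 - <<'E'
from h import *
import json
o,p,Rm=state();print(p,Rm.round(3).tolist(),o['time'])
c=bot.camera_info('wrist');im=bot.capture('wrist');cv2.imwrite('pics/w2.png',im)
c={k:np.array(v).tolist() for k,v in c.items()};json.dump(c,open('w2.json','w'))
cv2.imwrite('pics/w12.png',cv2.resize(np.hstack([cv2.imread('pics/w1.png'),im]),(800,300)))
O=[];D=[]
for k in '12':
    i=cv2.imread(f'pics/w{k}.png');cc=json.load(open(f'w{k}.json'))
    for b in blobs(i,(0,150,60),(6,255,255),(0,0,512,384),60)[:3]:print(k,cv2.minAreaRect(b),cv2.contourArea(b))
E
```

```text
[212.80051928 613.69472032 241.57346299] [[-0.945, 0.328, -0.001], [0.328, 0.945, -0.002], [-0.0, -0.002, -1.0]] 0.2
```

View pics/w12.png

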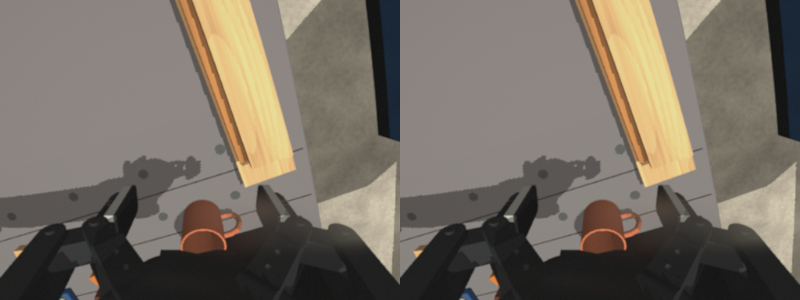

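Both moves were refused, so these pictures are from the start pose and show only the mug and boards. I'll resend with every key present in each row.

Request:
servo_tool --steps '[{"rx": 0, "ry": 0, "rz": -0.95, "dx": 0, "dy": 0, "dz": 0, "hand": 1}, {"rx": 0, "ry": 0, "rz": 0, "dx": -1, "dy": -1, "dz": 0, "hand": 1}, {"rx": 0, "ry": 0, "rz": 0, "dx": -1, "dy": -1, "dz": 0, "hand": 1}, {"rx": 0, "ry": 0, "rz": 0, "dx": -1, "dy": -1, "dz": 0, "hand": 1}, {"rx": 0, "ry": 0, "rz": 0, "dx": -1, "dy": -1, "dz": 0, "hand": 1}, {"rx": 0, "ry": 0, "rz": 0, "dx": -1, "dy": -1, "dz": 0, "hand": 1}, {"rx": 0, "ry": 0, "rz": 0, "dx": -1, "dy": -1, "dz": 0, "hand": 1}, {"rx": 0, "ry": 0, "rz": 0, "dx": -1, "dy": -1, "dz": 0, "hand": 1}, {"rx": 0, "ry": 0, "rz": 0, "dx": -1, "dy": -1, "dz": 0, "hand": 1}, {"rx": 0, "ry": 0, "rz": 0, "dx": -1, "dy": -1, "dz": 0, "hand": 1}, {"rx": 0, "ry": 0, "rz": 0, "dx": -1, "dy": -1, "dz": 0, "hand": 1}, {"rx": 0, "ry": 0, "rz": 0, "dx": -1, "dy": -1, "dz": 0, "hand": 1}, {"rx": 0, "ry": 0, "rz": 0, "dx": -1, "dy": -1, "dz": 0, "hand": 1}, {"rx": 0, "ry": 0, "rz": 0, "dx": -1, "dy": -1, "dz": 0, "hand": 1}, {"rx": 0, "ry": 0, "rz": 0, "dx": -1, "dy": -1, "dz": 0, "hand": 1}, {"rx": 0, "ry": 0, "rz": 0, "dx": 0, "dy": -1, "dz": 0, "hand": 1}, {"rx": 0, "ry": 0, "rz": 0, "dx": 0, "dy": -1, "dz": 0, "hand": 1}, {"rx": 0, "ry": 0, "rz": 0, "dx": 0, "dy": -1, "dz": 0, "hand": 1}, {"rx": 0, "ry": 0, "rz": 0, "dx": 0, "dy": -1, "dz": 0, "hand": 1}, {"rx": 0, "ry": 0, "rz": 0, "dx": 0, "dy": -1, "dz": 0, "hand": 1}]'

```text
time: 2.75
tcp_pos: [531.5, -19.0, 242.3]
ee_rot: [-0.0, 0.084, 0.996, -0.0]
ft_force: [-0.2, -0.3, -0.5]
gripper_width: 85.4
finger_force: 0.0
```

```bash
cat > snap.py <<'E'
from h import *
import json,sys
k=sys.argv[1];o,p,Rm=state();c=bot.camera_info('wrist');im=bot.capture('wrist');cv2.imwrite(f'pics/{k}.png',im)
json.dump({a:np.array(v).tolist() for a,v in c.items()},open(k+'.json','w'))
print(p.round(1),Rm.round(3).tolist(),o['time'])
E
python3 snap.py v1
```

```text
[531.5 -19.  242.3] [[-0.986, 0.167, -0.0], [0.167, 0.986, -0.0], [0.0, -0.0, -1.0]] 2.75
```

Request:
servo_tool --steps '[{"rx": 0, "ry": 0, "rz": 0, "dx": 0, "dy": -1, "dz": 0, "hand": 1}, {"rx": 0, "ry": 0, "rz": 0, "dx": 0, "dy": -1, "dz": 0, "hand": 1}, {"rx": 0, "ry": 0, "rz": 0, "dx": 0, "dy": -1, "dz": 0, "hand": 1}, {"rx": 0, "ry": 0, "rz": 0, "dx": 0, "dy": -1, "dz": 0, "hand": 1}, {"rx": 0, "ry": 0, "rz": 0, "dx": 0, "dy": -1, "dz": 0, "hand": 1}]'

```text
time: 3.42
tcp_pos: [506.6, -166.6, 242.3]
ee_rot: [0.0, 0.084, 0.996, 0.0]
ft_force: [0.4, -0.6, 1.0]
gripper_width: 85.8
finger_force: 0.0
```

```bash
python3 snap.py v2; python3 - <<'E'
from h import *
import json
I=[cv2.imread(f'pics/v{k}.png') for k in '12']
cv2.imwrite('pics/v12.png',cv2.resize(np.hstack(I),(800,300),interpolation=cv2.INTER_AREA))
for i in I:
    for b in (blobs(i,(0,150,60),(6,255,255),(0,0,512,384),60)+blobs(i,(172,150,60),(180,255,255),(0,0,512,384),60))[:4]:print(cv2.minAreaRect(b),cv2.contourArea(b))
E
```

```text
[ 506.6 -166.6  242.3] [[-0.986, 0.167, 0.0], [0.167, 0.986, 0.0], [-0.0, 0.0, -1.0]] 3.425
((242.68902587890625, 222.20120239257812), (18.442068099975586, 26.945295333862305), 83.6598129272461) 447.5
((451.09832763671875, 280.58197021484375), (13.699946403503418, 22.790565490722656), 39.80556869506836) 256.5
((387.43072509765625, 221.3069305419922), (18.806201934814453, 43.38362121582031), 84.2894058227539) 711.5
((505.2691650390625, 304.6538391113281), (12.480754852294922, 20.246559143066406), 56.3099365234375) 181.0
```

View pics/v12.png

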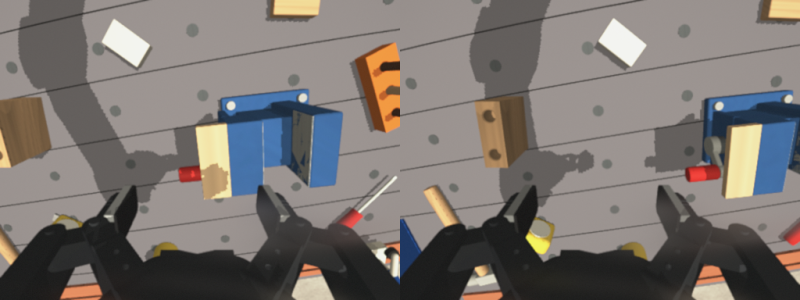

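The handle's left end is visible in both wrist views at about (229,224) and (366,223), and the rail's bores in the second at (115,147) and (111,189). I'll triangulate the handle and refine the bores and jaws.

```bash
python3 - <<'E'
from h import *
import json
C=[json.load(open(f'v{k}.json')) for k in '12']
(o1,d1),(o2,d2)=ray('',[(229.3,223.7)],C[0]),ray('',[(365.9,223.4)],C[1])
def tri(o1,d1,o2,d2):
    A=np.c_[d1,-d2];s=np.linalg.lstsq(A,o2-o1,rcond=None)[0];a,b=o1+d1*s[0],o2+d2*s[1];return ((a+b)/2).round(1),np.linalg.norm(a-b).round(1)
print('handle tip',tri(o1,d1[0],o2,d2[0]))
i=cv2.imread('pics/v2.png');j=cv2.imread('pics/v1.png')
g=cv2.cvtColor(i,cv2.COLOR_BGR2HSV)
for b in blobs(i,(8,60,60),(25,220,255),(80,110,160,230))[:2]:
    r=cv2.minAreaRect(b);print('rail',r);print(plane('',np.vstack([cv2.boxPoints(r),r[0]]),95,C[1])[:,:2].round(1).tolist())
cv2.imwrite('pics/x.png',np.hstack([cv2.resize(i[115:225,85:185],(400,440),interpolation=cv2.INTER_CUBIC),cv2.resize(j[120:265,240:340],(400,580),interpolation=cv2.INTER_CUBIC)[:440]]) if 0 else np.hstack([np.vstack([cv2.resize(i[115:225,85:185],(400,440),interpolation=cv2.INTER_CUBIC),np.zeros((140,400,3),np.uint8)]),cv2.resize(j[125:270,250:350],(400,580),interpolation=cv2.INTER_CUBIC)]))
E
```

```text
handle tip (array([573.2, -51.3, 111.8]), np.float64(0.0))
rail ((132.49867248535156, 169.15811157226562), (91.96592712402344, 62.48900604248047), 81.02737426757812)
[[425.5, -320.3], [427.3, -253.3], [527.6, -264.7], [527.5, -339.5], [474.4, -293.5]]
```

View pics/x.png

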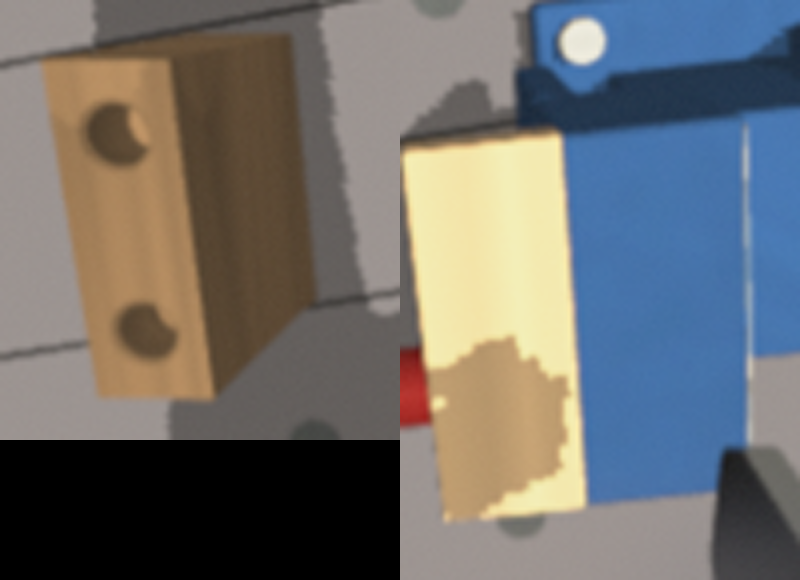

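The crop shows the rail's top corners at (43,60), (168,58), (213,398), (98,397) and its bores at (118,134) and (147,330). The ledge's corners are at (405,148), (560,130), (586,505), (446,520) and the jaw face edge starts at (745,118).

```bash
python3 - <<'E'
from h import *
import json
C=[json.load(open(f'v{k}.json')) for k in '12']
f=lambda L,x,y,a:[(x+(u-a)/4-.4,y+v/4-.4) for u,v in L]
c=plane('',f([(43,60),(168,58),(213,398),(98,397),(118,134),(147,330)],85,115,0),95,C[1]);print('rail',c[:,:2].round(1).tolist(),c[:4].mean(0),c[4:].mean(0))
c=plane('',f([(405,148),(560,130),(586,505),(446,520),(745,118),(747,470)],250,125,400),155,C[0]);print('ledge/jaw',c[:,:2].round(1).tolist())
E
```

```text
rail [[426.6, -319.8], [431.9, -286.8], [526.6, -303.6], [520.8, -336.8], [448.7, -306.2], [503.4, -316.0]] [ 476.49130978 -311.71933154   95.        ] [ 476.09058605 -311.09414197   95.        ]
ledge/jaw [[500.1, -14.9], [501.7, 17.9], [591.8, 12.9], [590.2, -20.4], [505.6, 56.6], [589.0, 51.2]]
```

Request:
servo_tool --steps '[{"rx": 0, "ry": 0, "rz": 0.05, "dx": 0.04, "dy": -0.98, "dz": 0, "hand": 1}, {"rx": 0, "ry": 0, "rz": 0, "dx": 0.04, "dy": -0.98, "dz": 0, "hand": 1}, {"rx": 0, "ry": 0, "rz": 0, "dx": 0.04, "dy": -0.98, "dz": 0, "hand": 1}, {"rx": 0, "ry": 0, "rz": 0, "dx": 0.04, "dy": -0.98, "dz": 0, "hand": 1}, {"rx": 0, "ry": 0, "rz": 0, "dx": 0.04, "dy": -0.98, "dz": 0.3, "hand": 1}, {"rx": 0, "ry": 0, "rz": 0, "dx": 0, "dy": 0, "dz": 1, "hand": 1}, {"rx": 0, "ry": 0, "rz": 0, "dx": 0, "dy": 0, "dz": 1, "hand": 1}, {"rx": 0, "ry": 0, "rz": 0, "dx": 0, "dy": 0, "dz": 1, "hand": 1}, {"rx": 0, "ry": 0, "rz": 0, "dx": 0, "dy": 0, "dz": 0.2, "hand": 1}, {"rx": 0, "ry": 0, "rz": 0, "dx": 0, "dy": 0, "dz": 0, "hand": 1}]'

```text
time: 4.72
tcp_pos: [475.6, -309.6, 137.6]
ee_rot: [0.0, 0.088, 0.996, -0.0]
ft_force: [0.2, 0.1, 1.2]
gripper_width: 85.3
finger_force: 0.0
```

```bash
python3 - <<'E'
from h import *
o,p,Rm=state();print(p.round(1),Rm[:,1].round(3),o['q'])
d=Rm.T@(np.array([476.3,-311.4,71])-p);print(d/30)
E
```

```text
[ 475.6 -309.6  137.6] [ 0.176  0.984 -0.   ] [ 0.50623758  0.61030543  0.05045557  1.78955292 -0.04274731  0.74245073
  1.97341015]
[-0.03202194 -0.05380422  2.22116778]
```

Request:
servo_tool --steps '[{"rx": 0, "ry": 0, "rz": 0, "dx": -0.03, "dy": -0.05, "dz": 1, "hand": 1}, {"rx": 0, "ry": 0, "rz": 0, "dx": 0, "dy": 0, "dz": 1, "hand": 1}, {"rx": 0, "ry": 0, "rz": 0, "dx": 0, "dy": 0, "dz": 0.22, "hand": 1}, {"rx": 0, "ry": 0, "rz": 0, "dx": 0, "dy": 0, "dz": 0, "hand": 0}, {"rx": 0, "ry": 0, "rz": 0, "dx": 0, "dy": 0, "dz": 0, "hand": 0}, {"rx": 0, "ry": 0, "rz": 0, "dx": 0, "dy": 0, "dz": 0, "hand": 0}, {"rx": 0, "ry": 0, "rz": 0, "dx": 0, "dy": 0, "dz": 0, "hand": 0}, {"rx": 0, "ry": 0, "rz": 0, "dx": 0, "dy": 0, "dz": 0, "hand": 0}]'

```text
time: 5.72
tcp_pos: [476.7, -311.7, 72.1]
ee_rot: [0.001, 0.088, 0.996, -0.001]
ft_force: [-1.0, -0.0, 6.4]
gripper_width: 33.4
finger_force: 60.5
```

Request:
servo_tool --steps '[{"rx": 0, "ry": 0, "rz": 0, "dx": 0, "dy": 0, "dz": -0.6, "hand": 0}, {"rx": 0, "ry": 0, "rz": -0.36, "dx": 0, "dy": 0, "dz": -1, "hand": 0}, {"rx": 0, "ry": 0, "rz": -0.37, "dx": 0, "dy": 0, "dz": -1, "hand": 0}, {"rx": 0, "ry": 0, "rz": 0, "dx": -0.13, "dy": 0.95, "dz": -1, "hand": 0}, {"rx": 0, "ry": 0, "rz": 0, "dx": -0.13, "dy": 0.95, "dz": -1, "hand": 0}, {"rx": 0, "ry": 0, "rz": 0, "dx": -0.13, "dy": 0.95, "dz": -1, "hand": 0}, {"rx": 0, "ry": 0, "rz": 0, "dx": -0.13, "dy": 0.95, "dz": -0.6, "hand": 0}, {"rx": 0, "ry": 0, "rz": 0, "dx": -0.13, "dy": 0.95, "dz": 0, "hand": 0}, {"rx": 0, "ry": 0, "rz": 0, "dx": -0.13, "dy": 0.95, "dz": 0, "hand": 0}, {"rx": 0, "ry": 0, "rz": 0, "dx": -0.13, "dy": 0.95, "dz": 0, "hand": 0}, {"rx": 0, "ry": 0, "rz": 0, "dx": -0.13, "dy": 0.95, "dz": 0, "hand": 0}, {"rx": 0, "ry": 0, "rz": 0, "dx": -0.13, "dy": 0.95, "dz": 0, "hand": 0}, {"rx": 0, "ry": 0, "rz": 0, "dx": -0.13, "dy": 0.95, "dz": 0, "hand": 0}, {"rx": 0, "ry": 0, "rz": 0, "dx": -0.13, "dy": 0.95, "dz": 0, "hand": 0}, {"rx": 0, "ry": 0, "rz": 0, "dx": -0.13, "dy": 0.95, "dz": 0, "hand": 0}, {"rx": 0, "ry": 0, "rz": 0, "dx": -0.13, "dy": 0.95, "dz": 0, "hand": 0}, {"rx": 0, "ry": 0, "rz": 0, "dx": -0.13, "dy": 0.95, "dz": 0, "hand": 0}, {"rx": 0, "ry": 0, "rz": 0, "dx": 0, "dy": 0, "dz": 0, "hand": 0}, {"rx": 0, "ry": 0, "rz": 0, "dx": 0, "dy": 0, "dz": 0, "hand": 0}]'

```text
time: 8.1
tcp_pos: [549.5, 83.3, 256.3]
ee_rot: [-0.001, 0.025, 1.0, -0.001]
ft_force: [0.7, 0.2, -1.7]
gripper_width: 33.4
finger_force: 60.0
```

```bash
python3 - <<'E'
from h import *
o,p,Rm=state();print(p.round(1),Rm[:,1].round(3))
print(Rm.T@(np.array([550.5,84,178])-p)/30)
im=bot.capture('side');cv2.imwrite('pics/s1.png',im);cv2.imwrite('pics/s1c.png',cv2.resize(im[120:300,200:380],(600,600),interpolation=cv2.INTER_CUBIC))
E
```

```text
[549.5  83.3 256.3] [ 0.05   0.999 -0.002]
[-0.03525435  0.02743465  2.60880304]
```

View pics/s1c.png

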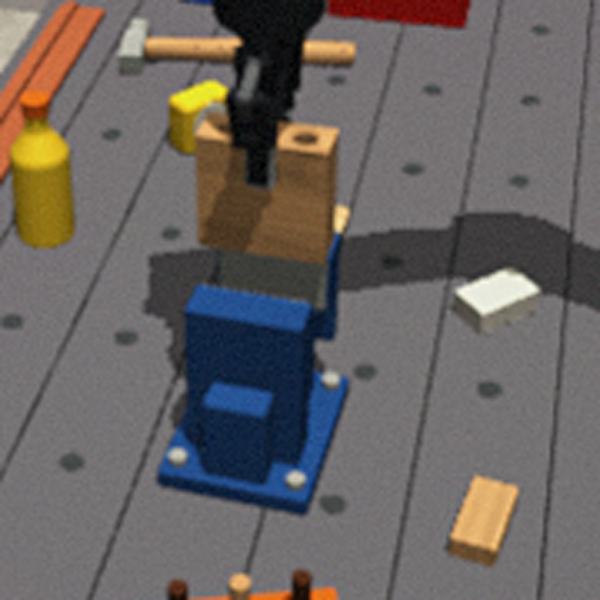

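The side view shows the rail hanging level over the gap, parallel to the jaws, at crop (265,190), with nothing disturbed. Lowering it.

Request:
servo_tool --steps '[{"rx": 0, "ry": 0, "rz": 0, "dx": -0.03, "dy": 0.02, "dz": 0.8, "hand": 0}, {"rx": 0, "ry": 0, "rz": 0, "dx": 0, "dy": 0, "dz": 0.8, "hand": 0}, {"rx": 0, "ry": 0, "rz": 0, "dx": 0, "dy": 0, "dz": 0.6, "hand": 0}, {"rx": 0, "ry": 0, "rz": 0, "dx": 0, "dy": 0, "dz": 0.25, "hand": 0}, {"rx": 0, "ry": 0, "rz": 0, "dx": 0, "dy": 0, "dz": 0.1, "hand": 0}, {"rx": 0, "ry": 0, "rz": 0, "dx": 0, "dy": 0, "dz": 0, "hand": 0}, {"rx": 0, "ry": 0, "rz": 0, "dx": 0, "dy": 0, "dz": 0, "hand": 0}]'

```text
time: 9.02
tcp_pos: [551.4, 85.1, 180.9]
ee_rot: [0.001, 0.025, 1.0, 0.0]
ft_force: [0.4, -0.3, -2.7]
gripper_width: 33.1
finger_force: 60.0
```

Request:
servo_tool --steps '[{"rx": 0, "ry": 0, "rz": 0, "dx": 0, "dy": 0, "dz": 0.08, "hand": 0}, {"rx": 0, "ry": 0, "rz": 0, "dx": 0, "dy": 0, "dz": 0.05, "hand": 0}, {"rx": 0, "ry": 0, "rz": 0, "dx": 0, "dy": 0, "dz": 0, "hand": 0}]'

```text
time: 9.4
tcp_pos: [551.0, 85.2, 177.1]
ee_rot: [0.0, 0.025, 1.0, 0.0]
ft_force: [-2.7, 0.2, 5.0]
gripper_width: 33.6
finger_force: 60.6
```

Request:
servo_tool --steps '[{"rx": 0, "ry": 0, "rz": 0, "dx": 0, "dy": 0, "dz": 0, "hand": 0.7}, {"rx": 0, "ry": 0, "rz": 0, "dx": 0, "dy": 0, "dz": 0, "hand": 0.7}, {"rx": 0, "ry": 0, "rz": 0, "dx": 0, "dy": 0, "dz": 0, "hand": 0.7}, {"rx": 0, "ry": 0, "rz": 0, "dx": 0, "dy": 0, "dz": -0.6, "hand": 0.7}, {"rx": 0, "ry": 0, "rz": 0, "dx": 0, "dy": 0, "dz": -1, "hand": 0.7}, {"rx": 0, "ry": 0, "rz": 0, "dx": 0, "dy": 0, "dz": -1, "hand": 0.7}, {"rx": 0, "ry": 0, "rz": 0, "dx": -0.17, "dy": -1, "dz": 0, "hand": 0.7}, {"rx": 0, "ry": 0, "rz": 0, "dx": -0.17, "dy": -1, "dz": 0, "hand": 0.7}, {"rx": 0, "ry": 0, "rz": 0, "dx": -0.17, "dy": -1, "dz": 0, "hand": 0.7}, {"rx": 0, "ry": 0, "rz": 0, "dx": -0.17, "dy": -1, "dz": 0, "hand": 0.7}, {"rx": 0, "ry": 0, "rz": 0, "dx": -0.17, "dy": -1, "dz": 0, "hand": 0.7}, {"rx": 0, "ry": 0, "rz": 0, "dx": -0.1, "dy": -0.6, "dz": 0, "hand": 0.7}]'

```text
time: 10.9
tcp_pos: [571.0, -86.1, 254.1]
ee_rot: [-0.0, 0.026, 1.0, -0.0]
ft_force: [-0.6, 0.6, -1.0]
gripper_width: 60.0
finger_force: 0.0
```

Request:
servo_tool --steps '[{"rx": 0, "ry": 0, "rz": 1, "dx": 0, "dy": 0, "dz": 0, "hand": 0.7}, {"rx": 0, "ry": 0, "rz": 1, "dx": 0, "dy": 0, "dz": 0, "hand": 0.7}, {"rx": 0, "ry": 0, "rz": 1, "dx": 0, "dy": 0, "dz": 0, "hand": 0.7}, {"rx": 0, "ry": 0, "rz": 1, "dx": 0, "dy": 0, "dz": 0, "hand": 0.7}, {"rx": 0, "ry": 0, "rz": 1, "dx": 0, "dy": 0, "dz": 0, "hand": 0.7}, {"rx": 0, "ry": 0, "rz": 1, "dx": 0, "dy": 0, "dz": 0, "hand": 0.7}, {"rx": 0, "ry": 0, "rz": 1, "dx": 0, "dy": 0, "dz": 0, "hand": 0.7}, {"rx": 0, "ry": 0, "rz": 1, "dx": 0, "dy": 0, "dz": 0, "hand": 0.7}, {"rx": 0, "ry": 0, "rz": 1, "dx": 0, "dy": 0, "dz": 0, "hand": 0.7}, {"rx": 0, "ry": 1, "rz": 0, "dx": 0, "dy": 0, "dz": 0, "hand": 0.7}, {"rx": 0, "ry": 1, "rz": 0, "dx": 0, "dy": 0, "dz": 0, "hand": 0.7}, {"rx": 0, "ry": 1, "rz": 0, "dx": 0, "dy": 0, "dz": 0, "hand": 0.7}, {"rx": 0, "ry": 0.5, "rz": 0, "dx": 0, "dy": 0, "dz": 0, "hand": 0.7}, {"rx": 0, "ry": 0, "rz": 0, "dx": 0, "dy": 0, "dz": 0, "hand": 0.7}]'

```text
time: 12.65
tcp_pos: [570.7, -85.9, 253.0]
ee_rot: [-0.208, 0.692, 0.656, 0.217]
ft_force: [-0.0, -0.5, -1.1]
gripper_width: 59.9
finger_force: 0.0
```

```bash
python3 snap.py v3; python3 - <<'E'
from h import *
import json
o,p,Rm=state();print(np.round(o['q'],2),o['gripper_width'])
print('pre',Rm.T@(np.array([571.4,-83.6,182])-p)/30)
c=json.load(open('v3.json'));im=cv2.imread('pics/v3.png')
for b in blobs(im,(0,150,60),(6,255,255),(0,0,512,384),60)[:3]:print(cv2.minAreaRect(b))
q=proj('',[[573.4,-51.3,112.5],[574.2,-10,112.5]],c);print(q)
t=bot.capture('top');cv2.imwrite('pics/t3.png',t)
cv2.imwrite('pics/y.png',np.hstack([cv2.resize(im,(500,375)),cv2.resize(t[180:255,210:270],(300,375),interpolation=cv2.INTER_CUBIC)]))
E
```

```text
[570.7 -85.9 253. ] [[0.044, 0.999, 0.028], [0.818, -0.052, 0.572], [0.573, -0.002, -0.819]] 12.65
[ 0.29  0.61  0.16  1.58 -0.68  1.3   0.69] 59.81497052735904
pre [-1.35726498  0.01169721  1.97362435]
((367.65380859375, 65.26921844482422), (54.083274841308594, 15.254256248474121), 33.690067291259766)
((252.0, 208.5), (35.0, 18.0), 90.0)
[[253.16637983 226.30879149]
 [251.93000574 190.73499383]]
```

View pics/y.png

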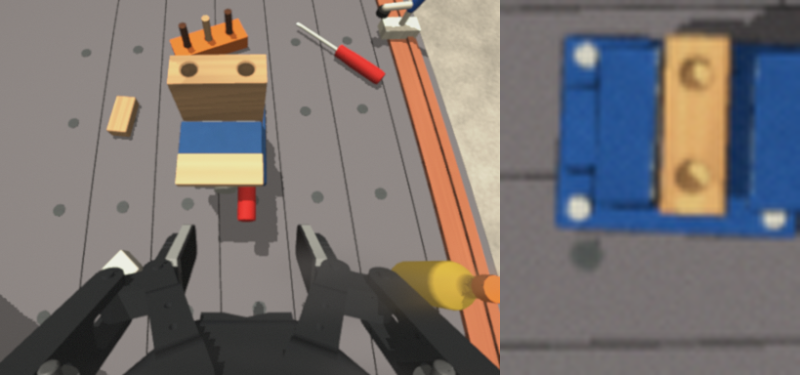

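The wrist view shows the handle at native (252,208), within a pixel of the prediction. The rail stands squarely in the gap, near the fixed jaw, with both bores visible at (187,70) and (246,70). Closing on the handle.

Request:
servo_tool --steps '[{"rx": 0, "ry": 0, "rz": 0, "dx": -0.65, "dy": 0.02, "dz": 1, "hand": 0.7}, {"rx": 0, "ry": 0, "rz": 0, "dx": -0.64, "dy": 0, "dz": 1, "hand": 0.7}, {"rx": 0, "ry": 0, "rz": 0, "dx": 0, "dy": 0, "dz": 1, "hand": 0.7}, {"rx": 0, "ry": 0, "rz": 0, "dx": 0, "dy": 0, "dz": 1, "hand": 0.7}, {"rx": 0, "ry": 0, "rz": 0, "dx": 0, "dy": 0, "dz": 0.95, "hand": 0.7}, {"rx": 0, "ry": 0, "rz": 0, "dx": 0, "dy": 0, "dz": 0, "hand": 0.7}, {"rx": 0, "ry": 0, "rz": 0, "dx": 0, "dy": 0, "dz": 0, "hand": 0}, {"rx": 0, "ry": 0, "rz": 0, "dx": 0, "dy": 0, "dz": 0, "hand": 0}, {"rx": 0, "ry": 0, "rz": 0, "dx": 0, "dy": 0, "dz": 0, "hand": 0}, {"rx": 0, "ry": 0, "rz": 0, "dx": 0, "dy": 0, "dz": 0, "hand": 0}]'

```text
time: 14.0
tcp_pos: [574.9, -31.9, 111.3]
ee_rot: [-0.206, 0.691, 0.657, 0.218]
ft_force: [-0.1, -1.6, 3.1]
gripper_width: 20.1
finger_force: 58.7
```

```bash
cat > crank.py <<'E'
from h import *
import sys
q0,q1,n=map(float,sys.argv[1:4]);n=int(n)
o,p,Rm=state();print(p.round(1),o['ft_force'],o['gripper_width'])
vx=np.array([.049,.999,0]);vy=np.array([-.999,.049,0])
qs=np.linspace(q0,q1,n+1)
P=np.array([(-40*np.sin(q))*vy+np.array([0,0,40*np.cos(q)])+vx*16*q/6.2832 for q in qs])
for d in np.diff(P,axis=0)@Rm/30:print(d.round(2).tolist())
E
python3 crank.py 0.8 7.08 18
```

```text
[574.9 -31.9 111.3] [-0.05740903 -1.57882672  3.14664745] 20.113210287374255
[-0.19, 0.26, 0.33]
[-0.23, 0.11, 0.39]
[-0.24, -0.05, 0.39]
[-0.21, -0.2, 0.36]
[-0.16, -0.33, 0.28]
[-0.08, -0.42, 0.17]
[0.0, -0.46, 0.04]
[0.1, -0.45, -0.09]
[0.18, -0.38, -0.21]
[0.24, -0.26, -0.3]
[0.28, -0.11, -0.35]
[0.29, 0.05, -0.36]
[0.26, 0.2, -0.32]
[0.21, 0.33, -0.25]
[0.13, 0.42, -0.14]
[0.04, 0.46, -0.01]
[-0.05, 0.45, 0.12]
[-0.13, 0.38, 0.24]
```

Request:
servo_tool --steps '[{"rx": 0, "ry": 0, "rz": 0, "dx": -0.19, "dy": 0.26, "dz": 0.33, "hand": 0}, {"rx": 0, "ry": 0, "rz": 0, "dx": -0.23, "dy": 0.11, "dz": 0.39, "hand": 0}, {"rx": 0, "ry": 0, "rz": 0, "dx": -0.24, "dy": -0.05, "dz": 0.39, "hand": 0}]'

```text
time: 14.38
tcp_pos: [583.4, -29.4, 70.3]
ee_rot: [-0.207, 0.691, 0.658, 0.217]
ft_force: [-5.7, -5.1, 4.7]
gripper_width: 20.0
finger_force: 59.2
```

Request:
servo_tool --steps '[{"rx": 0, "ry": 0, "rz": 0, "dx": -0.21, "dy": -0.2, "dz": 0.36, "hand": 0}, {"rx": 0, "ry": 0, "rz": 0, "dx": -0.16, "dy": -0.33, "dz": 0.28, "hand": 0}, {"rx": 0, "ry": 0, "rz": 0, "dx": -0.08, "dy": -0.42, "dz": 0.17, "hand": 0}, {"rx": 0, "ry": 0, "rz": 0, "dx": 0, "dy": -0.46, "dz": 0.04, "hand": 0}, {"rx": 0, "ry": 0, "rz": 0, "dx": 0.1, "dy": -0.45, "dz": -0.09, "hand": 0}, {"rx": 0, "ry": 0, "rz": 0, "dx": 0.18, "dy": -0.38, "dz": -0.21, "hand": 0}]'

```text
time: 15.12
tcp_pos: [518.9, -21.0, 54.6]
ee_rot: [-0.205, 0.692, 0.657, 0.218]
ft_force: [6.3, -2.8, 0.8]
gripper_width: 19.9
finger_force: 58.9
```

Request:
servo_tool --steps '[{"rx": 0, "ry": 0, "rz": 0, "dx": 0.24, "dy": -0.26, "dz": -0.3, "hand": 0}, {"rx": 0, "ry": 0, "rz": 0, "dx": 0.28, "dy": -0.11, "dz": -0.35, "hand": 0}, {"rx": 0, "ry": 0, "rz": 0, "dx": 0.29, "dy": 0.05, "dz": -0.36, "hand": 0}, {"rx": 0, "ry": 0, "rz": 0, "dx": 0.26, "dy": 0.2, "dz": -0.32, "hand": 0}, {"rx": 0, "ry": 0, "rz": 0, "dx": 0.21, "dy": 0.33, "dz": -0.25, "hand": 0}, {"rx": 0, "ry": 0, "rz": 0, "dx": 0.13, "dy": 0.42, "dz": -0.14, "hand": 0}, {"rx": 0, "ry": 0, "rz": 0, "dx": 0.04, "dy": 0.46, "dz": -0.01, "hand": 0}]'

```text
time: 16.0
tcp_pos: [548.3, -16.3, 124.3]
ee_rot: [-0.209, 0.69, 0.658, 0.217]
ft_force: [-3.4, -6.2, 0.9]
gripper_width: 19.8
finger_force: 59.8
```

```bash
python3 crank.py 6.38 8.82 7
```

```text
[548.3 -16.3 124.3] [-3.35838759 -6.16679522  0.91587147] 19.835698461466638
[-0.05, 0.45, 0.12]
[-0.13, 0.38, 0.24]
[-0.19, 0.26, 0.33]
[-0.23, 0.12, 0.38]
[-0.24, -0.04, 0.39]
[-0.22, -0.2, 0.36]
[-0.16, -0.33, 0.28]
```

Request:
servo_tool --steps '[{"rx": 0, "ry": 0, "rz": 0, "dx": -0.05, "dy": 0.45, "dz": 0.12, "hand": 0}, {"rx": 0, "ry": 0, "rz": 0, "dx": -0.13, "dy": 0.38, "dz": 0.24, "hand": 0}, {"rx": 0, "ry": 0, "rz": 0, "dx": -0.19, "dy": 0.26, "dz": 0.33, "hand": 0}, {"rx": 0, "ry": 0, "rz": 0, "dx": -0.23, "dy": 0.12, "dz": 0.38, "hand": 0}]'

```text
time: 16.5
tcp_pos: [586.5, -14.6, 87.2]
ee_rot: [-0.207, 0.69, 0.658, 0.217]
ft_force: [-2.5, -7.0, 3.1]
gripper_width: 20.0
finger_force: 59.7
```

```bash
python3 crank.py 7.78 9.58 12
```

```text
[586.5 -14.6  87.2] [-2.52945663 -7.0355145   3.09365471] 19.96075890414334
[-0.1, -0.0, 0.17]
[-0.1, -0.03, 0.17]
[-0.1, -0.06, 0.16]
[-0.09, -0.09, 0.15]
[-0.08, -0.11, 0.14]
[-0.07, -0.14, 0.13]
[-0.06, -0.16, 0.11]
[-0.05, -0.17, 0.09]
[-0.03, -0.19, 0.07]
[-0.01, -0.2, 0.04]
[0.0, -0.2, 0.02]
[0.02, -0.2, -0.01]
```

Request:
servo_tool --steps '[{"rx": 0, "ry": 0, "rz": 0, "dx": -0.1, "dy": 0, "dz": 0.17, "hand": 0}, {"rx": 0, "ry": 0, "rz": 0, "dx": -0.1, "dy": -0.03, "dz": 0.17, "hand": 0}, {"rx": 0, "ry": 0, "rz": 0, "dx": -0.1, "dy": -0.06, "dz": 0.16, "hand": 0}]'

```text
time: 16.88
tcp_pos: [583.9, -13.3, 69.7]
ee_rot: [-0.207, 0.691, 0.658, 0.218]
ft_force: [-0.4, -6.8, 3.0]
gripper_width: 20.5
finger_force: 59.7
```

Request:
servo_tool --steps '[{"rx": 0, "ry": 0, "rz": 0, "dx": -0.09, "dy": -0.09, "dz": 0.15, "hand": 0}, {"rx": 0, "ry": 0, "rz": 0, "dx": -0.08, "dy": -0.11, "dz": 0.14, "hand": 0}]'

```text
time: 17.12
tcp_pos: [578.4, -12.3, 59.9]
ee_rot: [-0.207, 0.691, 0.658, 0.218]
ft_force: [0.5, -7.4, 4.2]
gripper_width: 20.1
finger_force: 59.6
```

Request:
servo_tool --steps '[{"rx": 0, "ry": 0, "rz": 0, "dx": -0.07, "dy": -0.14, "dz": 0.13, "hand": 0}, {"rx": 0, "ry": 0, "rz": 0, "dx": -0.06, "dy": -0.16, "dz": 0.11, "hand": 0}]'

```text
time: 17.38
tcp_pos: [572.0, -11.5, 53.0]
ee_rot: [-0.205, 0.691, 0.657, 0.22]
ft_force: [4.8, -8.8, 11.4]
gripper_width: 20.0
finger_force: 60.4
```

Request:
servo_tool --steps '[{"rx": 0, "ry": 0, "rz": 0, "dx": -0.05, "dy": -0.17, "dz": 0.09, "hand": 0}, {"rx": 0, "ry": 0, "rz": 0, "dx": 0, "dy": 0, "dz": 0, "hand": 0}]'

```text
time: 17.62
tcp_pos: [570.1, -11.3, 51.6]
ee_rot: [-0.202, 0.691, 0.657, 0.222]
ft_force: [5.7, -8.1, 9.2]
gripper_width: 20.1
finger_force: 60.4
```

Request:
servo_tool --steps '[{"rx": 0, "ry": 0, "rz": 0, "dx": -0.03, "dy": -0.17, "dz": 0.08, "hand": 0}, {"rx": 0, "ry": 0, "rz": 0, "dx": -0.02, "dy": -0.17, "dz": 0.06, "hand": 0}, {"rx": 0, "ry": 0, "rz": 0, "dx": 0, "dy": 0, "dz": 0, "hand": 0}]'

```text
time: 18.0
tcp_pos: [566.8, -11.0, 49.5]
ee_rot: [-0.197, 0.692, 0.656, 0.226]
ft_force: [14.1, -9.3, 14.0]
gripper_width: 20.1
finger_force: 60.7
```

Request:
servo_tool --steps '[{"rx": 0, "ry": 0, "rz": 0, "dx": -0.01, "dy": -0.18, "dz": 0.06, "hand": 0}, {"rx": 0, "ry": 0, "rz": 0, "dx": 0, "dy": -0.15, "dz": 0.04, "hand": 0}, {"rx": 0, "ry": 0, "rz": 0, "dx": 0, "dy": 0, "dz": 0, "hand": 0}]'

```text
time: 18.38
tcp_pos: [563.7, -10.9, 47.9]
ee_rot: [-0.191, 0.694, 0.656, 0.229]
ft_force: [23.5, -9.5, 12.0]
gripper_width: 19.8
finger_force: 60.8
```

Request:
servo_tool --steps '[{"rx": 0, "ry": 0, "rz": 0, "dx": 0, "dy": 0.2, "dz": -0.04, "hand": 0}, {"rx": 0, "ry": 0, "rz": 0, "dx": 0, "dy": 0.1, "dz": 0, "hand": 0.7}, {"rx": 0, "ry": 0, "rz": 0, "dx": 0, "dy": 0, "dz": 0, "hand": 0.7}, {"rx": 0, "ry": 0, "rz": 0, "dx": 0, "dy": 0, "dz": 0, "hand": 0.7}]'

```text
time: 18.88
tcp_pos: [554.8, -5.6, 43.0]
ee_rot: [-0.207, 0.69, 0.658, 0.219]
ft_force: [4.7, -2.5, 0.9]
gripper_width: 60.0
finger_force: 2.5
```

```bash
python3 - <<'E'
from h import *
o,p,Rm=state();print(p,Rm.round(3).tolist(),o['ft_force'],np.round(o['q'],2))
E
```

```text
[554.83202267  -5.55850907  42.99799325] [[0.038, 0.999, 0.031], [0.817, -0.049, 0.574], [0.575, 0.003, -0.818]] [ 4.65523766 -2.54913031  0.93814873] [ 0.26  0.85  0.03  1.85 -0.9   0.83  0.98]
```

Request:
servo_tool --steps '[{"rx": 0, "ry": 0, "rz": 0, "dx": 0, "dy": 0.3, "dz": 0, "hand": 0.8}, {"rx": 0, "ry": 0, "rz": 0, "dx": 0, "dy": 0, "dz": 0, "hand": 0.8}]'

```text
time: 19.12
tcp_pos: [561.3, -5.0, 41.6]
ee_rot: [-0.209, 0.69, 0.658, 0.218]
ft_force: [0.3, 0.3, 0.3]
gripper_width: 68.3
finger_force: 0.0
```

Request:
servo_tool --steps '[{"rx": 0, "ry": 0, "rz": 0, "dx": 0, "dy": 0, "dz": -0.7, "hand": 1}, {"rx": 0, "ry": 0, "rz": 0, "dx": 0, "dy": 0, "dz": -1, "hand": 1}, {"rx": 0, "ry": 0, "rz": 0, "dx": 0, "dy": 0, "dz": -1, "hand": 1}, {"rx": 0, "ry": 0, "rz": 0, "dx": 0, "dy": 0, "dz": -1, "hand": 1}, {"rx": 0, "ry": 0, "rz": 0, "dx": 0, "dy": 0, "dz": -1, "hand": 1}, {"rx": 0, "ry": -1, "rz": 0, "dx": 0, "dy": 0, "dz": -1, "hand": 1}, {"rx": 0, "ry": -1, "rz": 0, "dx": 0, "dy": 0, "dz": -1, "hand": 1}, {"rx": 0, "ry": -1, "rz": 0, "dx": 0, "dy": 0, "dz": -1, "hand": 1}, {"rx": 0, "ry": -0.5, "rz": 0, "dx": 0, "dy": 0, "dz": -0.5, "hand": 1}, {"rx": 0, "ry": 0, "rz": -1, "dx": 0, "dy": 0, "dz": 0, "hand": 1}, {"rx": 0, "ry": 0, "rz": -1, "dx": 0, "dy": 0, "dz": 0, "hand": 1}, {"rx": 0, "ry": 0, "rz": -1, "dx": 0, "dy": 0, "dz": 0, "hand": 1}, {"rx": 0, "ry": 0, "rz": -1, "dx": 0, "dy": 0, "dz": 0, "hand": 1}, {"rx": 0, "ry": 0, "rz": -1, "dx": 0, "dy": 0, "dz": 0, "hand": 1}, {"rx": 0, "ry": 0, "rz": -1, "dx": 0, "dy": 0, "dz": 0, "hand": 1}, {"rx": 0, "ry": 0, "rz": -1, "dx": 0, "dy": 0, "dz": 0, "hand": 1}, {"rx": 0, "ry": 0, "rz": -1, "dx": 0, "dy": 0, "dz": 0, "hand": 1}, {"rx": 0, "ry": 0, "rz": -1, "dx": 0, "dy": 0, "dz": 0, "hand": 1}]'

```text
time: 21.38
tcp_pos: [554.5, -125.8, 251.8]
ee_rot: [-0.002, 0.021, 1.0, 0.0]
ft_force: [-0.0, 0.6, -0.1]
gripper_width: 85.2
finger_force: 0.0
```

```bash
python3 - <<'E'
from h import *
o,p,Rm=state();print(p,Rm.round(3).tolist(),o['ft_force'],np.round(o['q'],2))
print(Rm.T@(np.array([530,92,290])-p)/30)
t=bot.capture('top');cv2.imwrite('pics/t4.png',t)
E
```

```text
[ 554.49226041 -125.84927725  251.81192901] [[-0.999, 0.042, -0.005], [0.042, 0.999, 0.001], [0.005, 0.001, -1.0]] [-0.02717982  0.56202731 -0.12161198] [ 0.18  0.48  0.01  1.65 -0.01  1.02  1.72]
[ 1.12640498  7.22190537 -1.26239295]
```

Request:
servo_tool --steps '[{"rx": 0, "ry": 0, "rz": 0, "dx": 0.14, "dy": 0.9, "dz": -0.63, "hand": 1}, {"rx": 0, "ry": 0, "rz": 0, "dx": 0.14, "dy": 0.9, "dz": -0.63, "hand": 1}, {"rx": 0, "ry": 0, "rz": 0, "dx": 0.14, "dy": 0.9, "dz": 0, "hand": 1}, {"rx": 0, "ry": 0, "rz": 0, "dx": 0.14, "dy": 0.9, "dz": 0, "hand": 1}, {"rx": 0, "ry": 0, "rz": 0, "dx": 0.14, "dy": 0.9, "dz": 0, "hand": 1}, {"rx": 0, "ry": 0, "rz": 0, "dx": 0.14, "dy": 0.9, "dz": 0, "hand": 1}, {"rx": 0, "ry": 0, "rz": 0, "dx": 0.14, "dy": 0.9, "dz": 0, "hand": 1}, {"rx": 0, "ry": 0, "rz": 0, "dx": 0.14, "dy": 0.9, "dz": 0, "hand": 1}, {"rx": 0, "ry": 0, "rz": 0, "dx": 0, "dy": 0, "dz": 0, "hand": 1}]'

```text
time: 22.55
tcp_pos: [531.4, 93.8, 289.9]
ee_rot: [-0.002, 0.022, 1.0, 0.0]
ft_force: [0.4, -0.3, 0.0]
gripper_width: 85.5
finger_force: 0.0
```

```bash
python3 snap.py v4; python3 - <<'E'
from h import *
import json
c=json.load(open('v4.json'));print(proj('',[[520,92,200],[580,90,200],[551,90,200]],c).round(0))
E
```

```text
[531.4  93.8 289.9] [[-0.999, 0.045, -0.003], [0.045, 0.999, 0.001], [0.004, 0.001, -1.0]] 22.55
[[249. 184.]
 [250. 245.]
 [249. 217.]]
```

Request:
servo_tool --steps '[{"rx": 0, "ry": 0, "rz": 0, "dx": 0.12, "dy": 0.9, "dz": 0, "hand": 1}, {"rx": 0, "ry": 0, "rz": 0, "dx": 0.12, "dy": 0.9, "dz": 0, "hand": 1}, {"rx": 0, "ry": 0, "rz": 0, "dx": 0.12, "dy": 0.9, "dz": 0.3, "hand": 1}, {"rx": 0, "ry": 0, "rz": 0, "dx": 0.12, "dy": 0.9, "dz": 0.6, "hand": 1}, {"rx": 0, "ry": 0, "rz": 0, "dx": 0.12, "dy": 0.9, "dz": 0.8, "hand": 1}, {"rx": 0, "ry": 0, "rz": 0, "dx": 0.12, "dy": 0.9, "dz": 0.9, "hand": 1}, {"rx": 0, "ry": 0, "rz": 0, "dx": 0.12, "dy": 0.9, "dz": 0.9, "hand": 1}, {"rx": 0, "ry": 0, "rz": 0, "dx": 0.12, "dy": 0.9, "dz": 0.8, "hand": 1}, {"rx": 0, "ry": 0, "rz": 0, "dx": 0, "dy": 0, "dz": 0, "hand": 1}]'

```text
time: 23.72
tcp_pos: [513.1, 308.1, 159.1]
ee_rot: [-0.003, 0.024, 1.0, -0.001]
ft_force: [-0.6, -0.6, 1.4]
gripper_width: 85.3
finger_force: 0.0
```

```bash
python3 snap.py v5; python3 - <<'E'
from h import *
import json
c=json.load(open('v5.json'));print(proj('',[[559,323,68],[520,311,68],[480,296,68]],c).round(0))
I=[cv2.resize(cv2.imread(f'pics/v{k}.png')[100:300,155:355],(400,400),interpolation=cv2.INTER_CUBIC) for k in '45']
cv2.imwrite('pics/z.png',np.hstack(I))
E
```

```text
[513.1 308.1 159.1] [[-0.999, 0.047, -0.005], [0.047, 0.999, -0.003], [0.005, -0.003, -1.0]] 23.725
[[270. 241.]
 [256. 203.]
 [237. 160.]]
```

View pics/z.png

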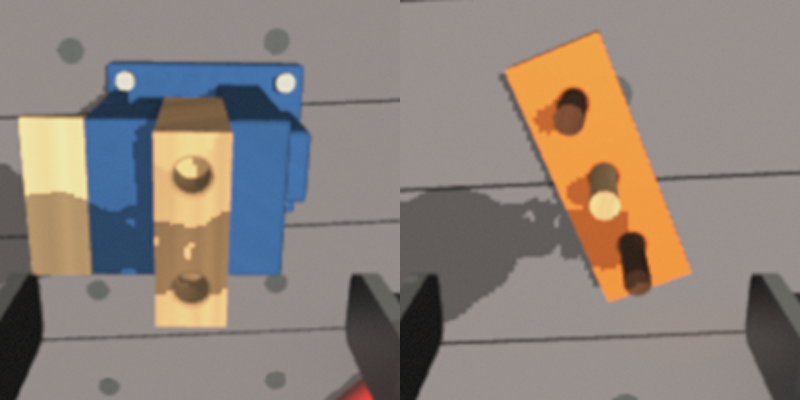

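The left crop shows the clamped rail with bore mouths at (191,174) and (191,288). The right one shows dowel tops at about (569,119) dark, (604,206) pale and (638,282) dark. I'll refine these numerically.

```bash
python3 - <<'E'
from h import *
import json
c4,c5=[json.load(open(f'v{k}.json')) for k in '45']
H=plane('',[(155+u/2-.25,100+v/2-.25) for u,v in [(191,174),(191,288)]],200,c4)
E=plane('',[(155+u/2-.25,100+v/2-.25) for u,v in [(153,131),(231,131),(227,326),(156,326)]],200,c4)
print('holes',H[:,:2].round(1).tolist(),np.linalg.norm(H[0]-H[1]),'corners',E[:,:2].round(1).tolist(),E.mean(0).round(1))
D=plane('',[(155+u/2-.25,100+v/2-.25) for u,v in [(169,119),(204,206),(238,282)]],68,c5)
print('dowels',D[:,:2].round(1).tolist(),np.linalg.norm(np.diff(D,axis=0),axis=1))
im=cv2.imread('pics/v5.png');h=cv2.cvtColor(im,cv2.COLOR_BGR2HSV)
R_=plane('',cv2.boxPoints(cv2.minAreaRect(blobs(im,(5,150,150),(18,255,255),(155,100,355,300))[0])),26,c5);print('rack',R_[:,:2].round(1).tolist(),R_.mean(0).round(1))
for (x0,y0,x1,y1) in [(226,140,252,172),(262,212,286,252)]:
    g=h[y0:y1,x0:x1,2];print(x0,y0);print('\n'.join(' '.join('%3d'%v for v in r) for r in g[::1]))
E
```

```text
holes [[522.5, 92.6], [578.9, 90.0]] 56.4454721312368 corners [[502.5, 77.2], [504.0, 110.6], [600.5, 106.5], [598.9, 72.0]] [551.4  91.6 200. ]
dowels [[479.3, 298.4], [519.7, 311.7], [558.8, 326.2]] [42.5776856  41.72057758]
rack [[460.8, 265.1], [445.1, 312.2], [576.3, 359.6], [597.6, 306.4]] [520.  310.8  26. ]
226 140
240 240 240 240 241 240 240 240 241 240 240 241 240 241 241 240 241 241 240 241 240 240 240 240 241 240
241 240 241 240 241 240 240 240 241 240 241 240 241 241 241 241 241 241 241 240 241 241 240 240 240 240
240 240 240 240 240 241 240 240 240 240 241 241 240 239 238 238 238 240 240 241 241 241 241 241 240 241
240 240 240 241 240 241 240 241 240 240 240 238 233 223 214 210 213 221 228 235 240 241 241 241 241 240
240 241 240 240 240 241 240 241 241 240 235 222 188 153 131 122 127 148 169 204 231 240 241 241 240 241
240 241 240 240 240 240 240 241 240 236 214 166 114  81  64  60  64  78  94 134 191 230 240 241 241 240
241 240 241 240 240 240 241 240 236 220 164 101  61  50  52  53  53  53  59  80 130 192 231 240 241 240
240 240 241 240 240 241 241 238 222 177 115  66
[... 5700 characters left out ...]
 121 140 155 157 154 152 150
240 240 241 241 240 227 184 140 124 126 125 124 122 120 116 117 124 133 147 151 152 152 153 152
240 240 241 241 241 239 224 173 137 128 127 124 122 121 121 127 138 145 151 151 152 153 152 152
241 241 240 240 239 235 224 184 149 138 133 131 132 134 135 142 149 153 152 153 153 152 153 153
240 239 234 229 222 206 190 168 153 148 145 144 145 147 149 150 152 154 152 154 153 153 153 152
229 221 205 191 176 163 158 155 153 152 153 151 151 153 152 153 153 154 152 153 152 153 153 153
191 176 163 157 153 151 152 152 152 152 153 154 153 153 153 154 152 154 153 153 153 153 153 154
158 154 151 152 152 153 152 151 152 153 153 152 153 153 153 153 152 152 153 154 153 153 153 154
```

Request:
servo_tool --steps '[{"rx": 0, "ry": 0, "rz": 0, "dx": 0.55, "dy": -0.19, "dz": 0, "hand": 0.5}, {"rx": 0, "ry": 0, "rz": 0, "dx": 0.54, "dy": -0.18, "dz": 0.4, "hand": 0.5}, {"rx": 0, "ry": 0, "rz": 0, "dx": 0, "dy": 0, "dz": 0.8, "hand": 0.5}, {"rx": 0, "ry": 0, "rz": 0, "dx": 0, "dy": 0, "dz": 0.4, "hand": 0.5}, {"rx": 0, "ry": 0, "rz": 0, "dx": 0, "dy": 0, "dz": 0, "hand": 0.5}, {"rx": 0, "ry": 0, "rz": 0, "dx": 0, "dy": 0, "dz": 0, "hand": 0.5}]'

```text
time: 24.52
tcp_pos: [482.8, 298.1, 114.5]
ee_rot: [0.001, 0.025, 1.0, 0.0]
ft_force: [-0.5, 0.1, -0.1]
gripper_width: 42.4
finger_force: 0.0
```

```bash
python3 - <<'E'
from h import *
o,p,Rm=state();print(p,o['gripper_width'],Rm.round(4).tolist());print(Rm.T@(np.array([479.3,298.4,50])-p)/30)
E
```

```text
[482.83868775 298.05046376 114.46221886] 42.44758043660768 [[-0.9987, 0.0503, 0.0017], [0.0503, 0.9987, 0.0006], [-0.0016, 0.0007, -1.0]]
[0.12187819 0.00419262 2.14854924]
```

Request:
servo_tool --steps '[{"rx": 0, "ry": 0, "rz": 0, "dx": 0, "dy": 0, "dz": 1, "hand": 0.5}]'

```text
time: 24.65
tcp_pos: [484.6, 299.7, 86.2]
ee_rot: [0.003, 0.025, 1.0, 0.002]
ft_force: [-0.6, 0.4, -0.5]
gripper_width: 43.0
finger_force: 0.0
```

```bash
python3 - <<'E'
from h import *
L=[]
for i in range(4):
    bot.capture('top');o,p,Rm=state();L.append(p);print(p.round(1))
p=np.mean(L,0);print(Rm.T@(np.array([479.3,298.4,50])-p)/30)
E
```

```text
[481.2 297.6  81.2]
[480.6 297.3  82.1]
[481.4 297.8  83.2]
[482.1 298.3  84.1]
[0.06877015 0.01900962 1.08853046]
```

Request:
servo_tool --steps '[{"rx": 0, "ry": 0, "rz": 0, "dx": 0.06, "dy": 0.02, "dz": 0.6, "hand": 0.5}, {"rx": 0, "ry": 0, "rz": 0, "dx": 0, "dy": 0, "dz": 0.49, "hand": 0.5}, {"rx": 0, "ry": 0, "rz": 0, "dx": 0, "dy": 0, "dz": 0, "hand": 0}, {"rx": 0, "ry": 0, "rz": 0, "dx": 0, "dy": 0, "dz": 0, "hand": 0}, {"rx": 0, "ry": 0, "rz": 0, "dx": 0, "dy": 0, "dz": 0, "hand": 0}, {"rx": 0, "ry": 0, "rz": 0, "dx": 0, "dy": 0, "dz": 0, "hand": 0}]'

```text
time: 25.6
tcp_pos: [480.3, 299.0, 51.3]
ee_rot: [0.0, 0.025, 1.0, 0.0]
ft_force: [-0.1, -0.2, 0.1]
gripper_width: 12.1
finger_force: 58.5
```

Request:
servo_tool --steps '[{"rx": 0, "ry": 0, "rz": 0, "dx": 0, "dy": 0, "dz": -0.6, "hand": 0}, {"rx": 0, "ry": 0, "rz": 0, "dx": 0, "dy": 0, "dz": -1, "hand": 0}, {"rx": 0, "ry": 0, "rz": 0, "dx": 0, "dy": 0, "dz": -1, "hand": 0}, {"rx": 0, "ry": 0, "rz": 0, "dx": 0, "dy": 0, "dz": -1, "hand": 0}, {"rx": 0, "ry": 0, "rz": 0, "dx": -0.52, "dy": -0.97, "dz": -1, "hand": 0}, {"rx": 0, "ry": 0, "rz": 0, "dx": -0.52, "dy": -0.97, "dz": -1, "hand": 0}, {"rx": 0, "ry": 0, "rz": 0, "dx": -0.52, "dy": -0.97, "dz": -1, "hand": 0}, {"rx": 0, "ry": 0, "rz": 0, "dx": -0.52, "dy": -0.97, "dz": -0.4, "hand": 0}, {"rx": 0, "ry": 0, "rz": 0, "dx": -0.52, "dy": -0.97, "dz": 0, "hand": 0}, {"rx": 0, "ry": 0, "rz": 0, "dx": -0.52, "dy": -0.97, "dz": 0, "hand": 0}, {"rx": 0, "ry": 0, "rz": 0, "dx": -0.52, "dy": -0.97, "dz": 0, "hand": 0}, {"rx": 0, "ry": 0, "rz": 0, "dx": 0, "dy": 0, "dz": 0, "hand": 0}, {"rx": 0, "ry": 0, "rz": 0, "dx": 0, "dy": 0, "dz": 0, "hand": 0}, {"rx": 0, "ry": 0, "rz": 0, "dx": 0, "dy": 0, "dz": 0, "hand": 0}]'

```text
time: 27.35
tcp_pos: [578.5, 91.9, 260.9]
ee_rot: [-0.0, 0.023, 1.0, 0.0]
ft_force: [-1.0, 0.3, -0.8]
gripper_width: 12.3
finger_force: 58.5
```

```bash
python3 snap.py v6;python3 - <<'E'
from h import *
import json
c=json.load(open('v6.json'));print(proj('',[[578.9,90,200],[522.5,92.6,200]],c).round(1))
L=[]
for i in range(4):
    bot.capture('side');o,p,Rm=state();L.append(p)
print(np.array(L).round(1))
im=cv2.imread('pics/v6.png');cv2.imwrite('pics/a.png',np.hstack([cv2.resize(im[130:330,155:355],(600,600),interpolation=cv2.INTER_CUBIC)]))
E
```

```text
[578.5  91.9 260.9] [[-0.999, 0.046, -0.0], [0.046, 0.999, 0.001], [0.0, 0.001, -1.0]] 27.35
[[249.6 209. ]
 [249.4 136.3]]
[[578.7  91.5 260.9]
 [578.8  91.2 260.9]
 [578.9  91.  260.9]
 [578.9  90.7 260.9]]
```

View pics/a.png

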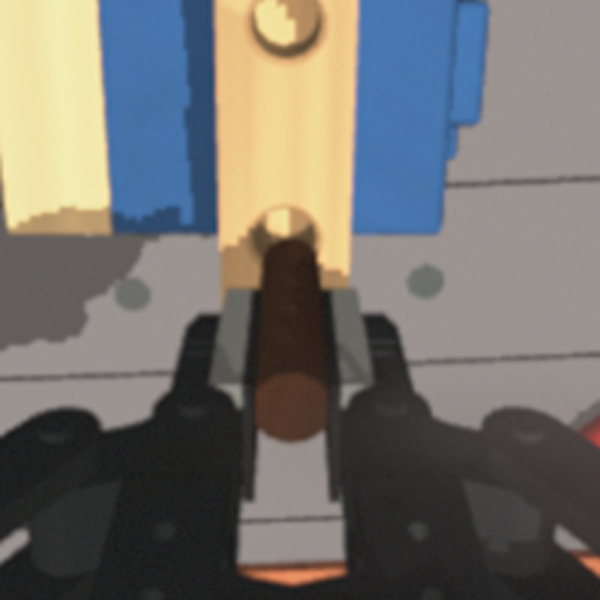

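The crop (scale 3, offset (155,130)) shows the dowel held upright, foot near (290,265) and top face at (292,407). The target bore is at about (285,237) and the other at (286,20). I'll compute the relative offsets.

```bash
cat > rel.py <<'E'
from h import *
import json,sys
def rel(k,hole,foot,top,z):
    c=json.load(open(k+'.json'));f=lambda p:[(155+p[0]/3-.33,130+p[1]/3-.33)]
    H=plane('',f(hole),200,c)[0];F=plane('',f(foot),z,c)[0];T=plane('',f(top),z+60,c)[0]
    print('hole',H.round(1),'foot',F.round(1),'top',T.round(1))
E
python3 - <<'E'
from rel import *
rel('v6',(285,237),(290,265),(292,407),219)
rel('v6',(286,20),(290,265),(292,407),219)
im=cv2.imread('pics/v6.png');g=cv2.cvtColor(im,cv2.COLOR_BGR2GRAY)
for y in range(194,232,2):print(y,' '.join('%3d'%v for v in g[y,222:280]))
E
```

```text
hole [578.6  90.  200. ] foot [578.1  91.4 219. ] top [577.   91.8 279. ]
hole [522.5  93.  200. ] foot [578.1  91.4 219. ] top [577.   91.8 279. ]
194  69  68  70  69  75 124 185 203 207 206 207 208 208 209 208 208 209 210 213 215 215 216 216 217 217 216 216 215 214 213 211 210 211 213 215 216 218 219 219 218 216 215 211 209 207 209 213 214 214 206 166 122 111 111 112 111 112 111
196  69  71  71  68  76 123 185 205 207 207 208 209 209 209 209 208 209 212 213 215 215 215 216 217 217 217 216 215 214 213 212 211 211 213 215 216 218 219 219 218 215 214 211 208 209 210 212 213 213 199 156 118 111 111 113 112 110 110
198  70  71  70  67  76 124 186 204 206 206 208 209 210 209 209 208 209 210 213 215 215 215 214 209 205 203 199 197 194 195 194 196 203 210 215 217 218 219 220 218 216 214 211 209 208 210 213 215 214 200 156 118 111 111 111 111 112 112
200  71  70  71  70  76 123 185 205 206 207 208 209 210 210 209 209 210 212 213 209 200 195 197 204 208 214 217 219 216 186 161 157 159 166 180 198 214 219 220 218 215 215 212 210 208 210 213 215 214 201 154 117 110 111 112 112 111 112
202  71 
[... 2831 characters left out ...]
 149 150 150 149 148 144 135 120 112 111 110 112 111 113 111 102  90  79  63  46  39  36  40  40  42  38  39  36  40  39  36  36  34  35  36  34  33  33  44  69  79  82  94 105 112 112 113 113 115 117 124 139 148 150 149 150 150
228 149 151 150 150 149 149 144 132 114 103 103 103 103 103 103  99  82  51  33  31  36  40  36  40  38  41  40  39  40  40  38  35  37  39  36  35  34  33  33  33  32  26  38  65  91 102 102 102 103 103 101 107 128 144 149 149 149 150
230 150 150 149 150 150 150 142 125 108 103 101 102 103 101 102  98  74  46  28  33  37  39  38  39  41  41  42  41  42  40  37  36  35  35  37  36  34  33  33  31  28  31  35  62  91 102 102 102 104 103 102 104 119 140 150 149 149 150
```

Request:
servo_tool --steps '[{"rx": 0, "ry": 0, "rz": 0, "dx": -0.02, "dy": -0.06, "dz": 0, "hand": 0}, {"rx": 0, "ry": 0, "rz": 0, "dx": 0, "dy": 0, "dz": 0.3, "hand": 0}, {"rx": 0, "ry": 0, "rz": 0, "dx": 0, "dy": 0, "dz": 0.2, "hand": 0}, {"rx": 0, "ry": 0, "rz": 0, "dx": 0, "dy": 0, "dz": 0.1, "hand": 0}, {"rx": 0, "ry": 0, "rz": 0, "dx": 0, "dy": 0, "dz": 0.1, "hand": 0}, {"rx": 0, "ry": 0, "rz": 0, "dx": 0, "dy": 0, "dz": 0.1, "hand": 0}, {"rx": 0, "ry": 0, "rz": 0, "dx": 0, "dy": 0, "dz": 0, "hand": 0}]'

```text
time: 28.48
tcp_pos: [579.6, 88.7, 236.6]
ee_rot: [-0.0, 0.024, 1.0, 0.0]
ft_force: [-0.7, 0.7, -0.3]
gripper_width: 12.3
finger_force: 58.5
```

Request:
servo_tool --steps '[{"rx": 0, "ry": 0, "rz": 0, "dx": 0, "dy": 0, "dz": 0.15, "hand": 0}, {"rx": 0, "ry": 0, "rz": 0, "dx": 0, "dy": 0, "dz": 0.15, "hand": 0}, {"rx": 0, "ry": 0, "rz": 0, "dx": 0, "dy": 0, "dz": 0.15, "hand": 0}, {"rx": 0, "ry": 0, "rz": 0, "dx": 0, "dy": 0, "dz": 0.08, "hand": 0}, {"rx": 0, "ry": 0, "rz": 0, "dx": 0, "dy": 0, "dz": 0, "hand": 0}]'

```text
time: 29.1
tcp_pos: [579.5, 88.7, 220.5]
ee_rot: [-0.0, 0.024, 1.0, 0.0]
ft_force: [-0.0, 2.3, -1.5]
gripper_width: 12.0
finger_force: 58.4
```

Request:
servo_tool --steps '[{"rx": 0, "ry": 0, "rz": 0, "dx": 0, "dy": 0, "dz": 0.07, "hand": 0}, {"rx": 0, "ry": 0, "rz": 0, "dx": 0, "dy": 0, "dz": 0, "hand": 0.5}, {"rx": 0, "ry": 0, "rz": 0, "dx": 0, "dy": 0, "dz": 0, "hand": 0.5}, {"rx": 0, "ry": 0, "rz": 0, "dx": 0, "dy": 0, "dz": 0, "hand": 0.5}, {"rx": 0, "ry": 0, "rz": 0, "dx": 0, "dy": 0, "dz": -0.8, "hand": 0.5}, {"rx": 0, "ry": 0, "rz": 0, "dx": 0, "dy": 0, "dz": -1, "hand": 0.5}, {"rx": 0, "ry": 0, "rz": 0, "dx": 0.13, "dy": 0.98, "dz": 0, "hand": 0.5}, {"rx": 0, "ry": 0, "rz": 0, "dx": 0.13, "dy": 0.98, "dz": 0, "hand": 0.5}, {"rx": 0, "ry": 0, "rz": 0, "dx": 0.13, "dy": 0.98, "dz": 0, "hand": 0.5}, {"rx": 0, "ry": 0, "rz": 0, "dx": 0.13, "dy": 0.98, "dz": 0.5, "hand": 0.5}, {"rx": 0, "ry": 0, "rz": 0, "dx": 0.13, "dy": 0.98, "dz": 1, "hand": 0.5}, {"rx": 0, "ry": 0, "rz": 0, "dx": 0.13, "dy": 0.98, "dz": 1, "hand": 0.5}, {"rx": 0, "ry": 0, "rz": 0, "dx": 0.13, "dy": 0.98, "dz": 1, "hand": 0.5}, {"rx": 0, "ry": 0, "rz": 0, "dx": 0.13, "dy": 0.98, "dz": 1, "hand": 0.5}, {"rx": 0, "ry": 0, "rz": 0, "dx": 0, "dy": 0, "dz": 0.5, "hand": 0.5}, {"rx": 0, "ry": 0, "rz": 0, "dx": 0, "dy": 0, "dz": 0, "hand": 0.5}, {"rx": 0, "ry": 0, "rz": 0, "dx": 0, "dy": 0, "dz": 0, "hand": 0.5}]'

```text
time: 31.22
tcp_pos: [561.5, 323.1, 124.1]
ee_rot: [0.001, 0.026, 1.0, -0.0]
ft_force: [-0.2, 0.2, 1.2]
gripper_width: 42.3
finger_force: 0.0
```

```bash
python3 - <<'E'
from h import *
L=[]
for i in range(4):
    t=bot.capture('top');o,p,Rm=state();L.append(p)
cv2.imwrite('pics/t5.png',t)
print(np.array(L).round(1));p=np.mean(L,0);print(Rm.T@(np.array([558.8,326.2,50])-p)/30,o['time'])
s=bot.capture('side');cv2.imwrite('pics/s5.png',s)
# dowel in far hole: top at z=235 vs side view
for z in (200,235,255):print(z,proj('side',[[578.9,89.7,z]]).round(1),proj('top',[[578.9,89.7,z]]).round(1))
x,y=proj('side',[[578.9,89.7,235]])[0];g=cv2.cvtColor(s,cv2.COLOR_BGR2GRAY)
for r in range(int(y)-14,int(y)+28,2):print(r,' '.join('%3d'%v for v in g[r,int(x)-8:int(x)+9]))
E
```

```text
[[561.6 323.4 124.4]
 [561.4 323.7 124.4]
 [561.1 323.9 124.2]
 [560.9 324.1 124.1]]
[0.08984046 0.07442095 2.47588812] 31.425
200 [[267.5 186.4]] [[246.6 194. ]]
235 [[267.4 174.5]] [[246.1 193.1]]
255 [[267.4 167.6]] [[245.8 192.6]]
160  42  39  39  47  54  76  87  96  95  95 113 115  99  49  33  32  37
162  33  34  33  28  31  31  29  41  64  84  91 110 110 109  78  36  35
164  34  33  30  28  27  28  25  27  22  29  70  96 103 105  92  63  34
166  26  24  30  28  33  25  25  29  29  21  19  62  92 105 105  80  39
168  23  29  21  20  24  20  22  27  21  28  17  18  74 108 108  87  45
170  21  22  11  21  24  17  22  26  24  26  17  16  51  88 105  87  52
172  20  17  23  24  20  24  23  21  22   9  20  19  56  94 106  79  46
174  13  18  21  26  19  18  16  11  18   6   7  23  60  94  89  58  36
176  23  25  14  19  16  17   9  19  24  14  18  55  91  97  70  43  35
178  20  27  17  16  17  21  11  17  15  23  54  96 103  72  39  42  81
180  22  17  16  21  21  13  13   7  30  62  86  81  59  42  73 110 128
182  19  11  15  14   6  13  24  45  89  98  80  46  90 182 214 201 193
184  10   9  11  15  22  44  74  81  62  39  38 126 190 197 198 199 206
186  19  41  52  65  68  73  72  44  33  20  31 126 183 198 194 190 189
188  62  65  59  49  38  23  18  20  34  41  66 129 185 196 196 195 192
190  30  26  26  26  22  25  19  86 172 210 206 203 203 199 196 197 197
192  31  25  28  20  17  28  13  38  77 105 107 114 131 146 155 164 168
194  31  27  27  20  20  19  23  29  69  93  95  95  85  88  88  89  85
196  25  27  23  25  21  20  22  28  67  96  92  88  92  92  95  92  91
198  27  29  32  23  23  13  23  29  71  94  89  87  87  86  88  86  87
200  37  39  35  28  32  28  15  31  69  93  91  90  85  86  88  85  84
```

Request:
servo_tool --steps '[{"rx": 0, "ry": 0, "rz": 0, "dx": 0.08, "dy": 0.06, "dz": 0.6, "hand": 0.5}, {"rx": 0, "ry": 0, "rz": 0, "dx": 0, "dy": 0, "dz": 0.9, "hand": 0.5}, {"rx": 0, "ry": 0, "rz": 0, "dx": 0, "dy": 0, "dz": 0.6, "hand": 0.5}, {"rx": 0, "ry": 0, "rz": 0, "dx": 0, "dy": 0, "dz": 0.37, "hand": 0.5}, {"rx": 0, "ry": 0, "rz": 0, "dx": 0, "dy": 0, "dz": 0, "hand": 0}, {"rx": 0, "ry": 0, "rz": 0, "dx": 0, "dy": 0, "dz": 0, "hand": 0}, {"rx": 0, "ry": 0, "rz": 0, "dx": 0, "dy": 0, "dz": 0, "hand": 0}, {"rx": 0, "ry": 0, "rz": 0, "dx": 0, "dy": 0, "dz": 0, "hand": 0}]'

```text
time: 32.48
tcp_pos: [558.0, 326.8, 49.4]
ee_rot: [0.0, 0.025, 1.0, 0.0]
ft_force: [-0.4, 0.1, 0.4]
gripper_width: 12.3
finger_force: 58.4
```

Request:
servo_tool --steps '[{"rx": 0, "ry": 0, "rz": 0, "dx": 0, "dy": 0, "dz": -0.6, "hand": 0}, {"rx": 0, "ry": 0, "rz": 0, "dx": 0, "dy": 0, "dz": -1, "hand": 0}, {"rx": 0, "ry": 0, "rz": 0, "dx": 0, "dy": 0, "dz": -1, "hand": 0}, {"rx": 0, "ry": 0, "rz": 0, "dx": 0, "dy": 0, "dz": -1, "hand": 0}, {"rx": 0, "ry": 0, "rz": 0, "dx": 0.1, "dy": -0.98, "dz": -1, "hand": 0}, {"rx": 0, "ry": 0, "rz": 0, "dx": 0.1, "dy": -0.98, "dz": -1, "hand": 0}, {"rx": 0, "ry": 0, "rz": 0, "dx": 0.1, "dy": -0.98, "dz": -1, "hand": 0}, {"rx": 0, "ry": 0, "rz": 0, "dx": 0.1, "dy": -0.98, "dz": -0.45, "hand": 0}, {"rx": 0, "ry": 0, "rz": 0, "dx": 0.1, "dy": -0.98, "dz": 0, "hand": 0}, {"rx": 0, "ry": 0, "rz": 0, "dx": 0.1, "dy": -0.98, "dz": 0, "hand": 0}, {"rx": 0, "ry": 0, "rz": 0, "dx": 0.1, "dy": -0.98, "dz": 0, "hand": 0}, {"rx": 0, "ry": 0, "rz": 0, "dx": 0.1, "dy": -0.98, "dz": 0, "hand": 0}, {"rx": 0, "ry": 0, "rz": 0, "dx": 0, "dy": 0, "dz": 0, "hand": 0}, {"rx": 0, "ry": 0, "rz": 0, "dx": 0, "dy": 0, "dz": 0, "hand": 0}]'

```text
time: 34.22
tcp_pos: [522.2, 94.0, 261.2]
ee_rot: [0.001, 0.024, 1.0, 0.001]
ft_force: [0.5, 0.8, -0.0]
gripper_width: 12.4
finger_force: 58.6
```

```bash
python3 snap.py v7;python3 - <<'E'
from h import *
import json
c=json.load(open('v7.json'));print(proj('',[[522.5,92.6,200],[523,91,219],[578.9,89.7,235]],c).round(1))
im=cv2.imread('pics/v7.png');g=cv2.cvtColor(im,cv2.COLOR_BGR2GRAY)
for y in range(194,232,2):print(y,' '.join('%3d'%v for v in g[y,222:280]))
L=[]
for i in range(3):
    bot.capture('side');L.append(state()[1])
print(np.array(L).round(1))
E
```

```text
[522.2  94.  261.2] [[-0.999, 0.048, 0.001], [0.048, 0.999, 0.001], [-0.001, 0.001, -1.0]] 34.225
[[250.3 208.5]
 [248.  219.3]
 [250.  298.4]]
194  74  74  73  73  72  72 123 199 219 218 217 217 218 217 217 217 217 217 218 219 221 222 222 224 224 224 224 224 225 224 224 224 223 223 224 224 224 224 224 223 220 216 213 210 208 207 207 208 210 211 208 177 133 113 113 112 114 113
196  75  74  74  74  73  73 121 197 219 219 218 218 217 218 218 217 217 217 217 219 221 222 223 224 225 224 224 224 225 224 224 224 223 223 224 224 223 222 220 218 216 214 212 210 208 207 208 208 209 211 207 171 129 112 114 113 114 112
198  74  73  73  72  72  72 108 179 213 218 217 218 218 217 217 218 217 216 218 220 221 222 222 222 219 218 215 215 214 210 209 209 214 217 221 222 222 220 219 217 216 214 212 210 209 207 207 208 209 212 206 169 124 112 113 113 115 114
200  74  73  74  74  71  71 105 174 212 218 218 218 217 218 218 217 217 217 217 219 218 215 208 205 210 214 217 218 217 193 171 163 163 168 173 183 198 209 216 217 216 213 211 210 209 206 208 208 210 210 207 168 124 112 113 114 114 114
202  74  73 
[... 2891 characters left out ...]
  82  76  68  51  41  40  42  41  40  39  40  38  39  40  38  37  38  38  37  38  35  34  47  76  82  83  94 107 113 113 113 113 113 107 107 110 112 112 114 115 114
228  73  72  72  74  73  73  73  86  99 105 105 106 105 107 107 102  81  50  34  33  38  42  41  40  44  42  40  40  39  39  40  39  39  38  36  38  35  35  33  36  40  37  38  68  95 105 107 107 106 106 105 107 110 112 112 114 112 113
230  74  73  72  71  73  72  76  91 102 106 105 105 107 106 106 102  76  46  30  32  39  38  41  41  39  41  42  40  41  39  39  40  38  38  38  38  37  34  34  34  30  31  35  56  92 105 107 106 106 105 105 106 108 111 113 112 112 113
[[522.2  94.5 260.7]
 [522.2  94.4 260.5]
 [522.2  94.2 260.4]]
```

Request:
servo_tool --steps '[{"rx": 0, "ry": 0, "rz": 0, "dx": 0.06, "dy": -0.025, "dz": 0, "hand": 0}, {"rx": 0, "ry": 0, "rz": 0, "dx": 0, "dy": 0, "dz": 0.3, "hand": 0}, {"rx": 0, "ry": 0, "rz": 0, "dx": 0, "dy": 0, "dz": 0.1, "hand": 0}, {"rx": 0, "ry": 0, "rz": 0, "dx": 0, "dy": 0, "dz": 0, "hand": 0}]'

```text
time: 34.92
tcp_pos: [520.1, 92.2, 247.7]
ee_rot: [-0.001, 0.025, 1.0, -0.0]
ft_force: [0.0, 0.3, -0.4]
gripper_width: 12.2
finger_force: 58.6
```

```bash
python3 snap.py v8;python3 - <<'E'
from h import *
import json
c=json.load(open('v7.json'))
print(plane('',[(250.3,209.3)],200,c).round(1),plane('',[(251.4,221.6)],219,c).round(1))
c=json.load(open('v6.json'))
print(plane('',[(249,209)],200,c).round(1),plane('',[(251.4,218)],218.5,c).round(1))
g=cv2.cvtColor(cv2.imread('pics/v8.png'),cv2.COLOR_BGR2GRAY)
for y in range(202,236,2):print(y,' '.join('%3d'%v for v in g[y,228:276]))
E
```

```text
[520.1  92.2 247.7] [[-0.999, 0.049, -0.001], [0.049, 0.999, -0.0], [0.001, -0.0, -1.0]] 34.925
[[523.2  92.6 200. ]] [[524.9  93.4 219. ]]
[[578.9  89.5 200. ]] [[578.4  91.4 218.5]]
202  72  92 154 207 220 220 218 219 218 219 219 219 218 218 219 220 221 223 223 224 225 225 225 226 226 225 225 226 224 224 224 225 225 225 226 227 226 224 220 216 213 210 210 209 208 210 210 212
204  72  91 155 207 220 220 220 219 220 219 219 219 218 218 218 220 221 223 223 224 225 225 226 225 225 226 226 225 225 225 224 225 225 225 224 223 222 220 217 215 212 211 210 209 209 209 211 213
206  71  92 155 206 219 220 219 219 219 219 218 219 218 217 218 221 222 223 223 225 225 225 224 225 224 224 224 225 224 224 224 225 224 224 223 221 219 217 216 214 213 211 210 208 209 210 212 212
208  71  93 154 206 219 218 218 219 219 219 219 218 218 217 218 221 222 223 223 219 215 210 211 211 208 197 190 190 190 193 198 207 216 219 220 220 219 217 216 213 212 211 209 209 209 210 212 213
210  72  92 152 206 219 218 218 218 218 219 219 218 218 218 220 220 209 192 181 175 200 221 226 226 225 224 225 220 191 162 154 158 
[... 1715 characters left out ...]
  39  39  41  39  40  41  37  38  38  35  36  36  36  37  41  35  40  70  97 106 108 108 108 108 108 110 124 143
230  78  92 103 109 108 108 109 109 108 103  77  46  29  35  38  42  42  39  40  40  38  39  39  41  40  41  40  35  39  37  34  36  36  34  30  30  33  59  94 108 109 107 108 108 107 108 116 132
232  79  98 106 109 107 108 109 107 109 103  73  41  31  33  40  40  41  38  41  42  41  37  41  41  41  39  40  39  38  39  38  37  36  32  32  32  30  54  92 106 109 108 108 107 108 107 114 129
234  79  98 106 108 107 107 109 107 106  95  65  37  31  34  38  39  41  41  42  41  41  38  39  38  38  40  40  40  35  39  38  37  35  34  32  28  30  49  82 101 108 107 108 108 107 107 109 106
```

Request:
servo_tool --steps '[{"rx": 0, "ry": 0, "rz": 0, "dx": -0.02, "dy": 0.01, "dz": 0.1, "hand": 0}, {"rx": 0, "ry": 0, "rz": 0, "dx": 0, "dy": 0, "dz": 0.1, "hand": 0}, {"rx": 0, "ry": 0, "rz": 0, "dx": 0, "dy": 0, "dz": 0.1, "hand": 0}, {"rx": 0, "ry": 0, "rz": 0, "dx": 0, "dy": 0, "dz": 0.1, "hand": 0}, {"rx": 0, "ry": 0, "rz": 0, "dx": 0, "dy": 0, "dz": 0, "hand": 0}]'

```text
time: 35.6
tcp_pos: [521.1, 92.6, 236.0]
ee_rot: [0.0, 0.025, 1.0, 0.0]
ft_force: [0.7, 0.4, -0.6]
gripper_width: 12.3
finger_force: 58.6
```

Request:
servo_tool --steps '[{"rx": 0, "ry": 0, "rz": 0, "dx": 0, "dy": 0, "dz": 0.15, "hand": 0}, {"rx": 0, "ry": 0, "rz": 0, "dx": 0, "dy": 0, "dz": 0.15, "hand": 0}, {"rx": 0, "ry": 0, "rz": 0, "dx": 0, "dy": 0, "dz": 0.15, "hand": 0}, {"rx": 0, "ry": 0, "rz": 0, "dx": 0, "dy": 0, "dz": 0.08, "hand": 0}, {"rx": 0, "ry": 0, "rz": 0, "dx": 0, "dy": 0, "dz": 0, "hand": 0}]'

```text
time: 36.22
tcp_pos: [521.1, 92.6, 220.1]
ee_rot: [0.0, 0.025, 1.0, 0.0]
ft_force: [1.6, 0.2, -1.5]
gripper_width: 12.2
finger_force: 58.6
```

Request:
servo_tool --steps '[{"rx": 0, "ry": 0, "rz": 0, "dx": 0, "dy": 0, "dz": 0.07, "hand": 0}, {"rx": 0, "ry": 0, "rz": 0, "dx": 0, "dy": 0, "dz": 0, "hand": 0.5}, {"rx": 0, "ry": 0, "rz": 0, "dx": 0, "dy": 0, "dz": 0, "hand": 0.5}, {"rx": 0, "ry": 0, "rz": 0, "dx": 0, "dy": 0, "dz": 0, "hand": 0.5}, {"rx": 0, "ry": 0, "rz": 0, "dx": 0, "dy": 0, "dz": -0.8, "hand": 0.5}, {"rx": 0, "ry": 0, "rz": 0, "dx": 0, "dy": 0, "dz": -1, "hand": 0.5}, {"rx": 0, "ry": 0, "rz": 0, "dx": 0, "dy": 0, "dz": -1, "hand": 0.5}, {"rx": 0, "ry": 0, "rz": 0, "dx": 0, "dy": -1, "dz": -1, "hand": 0.5}, {"rx": 0, "ry": 0, "rz": 0, "dx": 0, "dy": -1, "dz": 0, "hand": 0.5}, {"rx": 0, "ry": 0, "rz": 0, "dx": 0, "dy": -1, "dz": 0, "hand": 0.5}, {"rx": 0, "ry": 0, "rz": 0, "dx": 0, "dy": -1, "dz": 0, "hand": 0.5}, {"rx": 0, "ry": 0, "rz": 0, "dx": 0, "dy": -1, "dz": 0, "hand": 0.5}, {"rx": 0, "ry": 0, "rz": 0, "dx": 0, "dy": 0, "dz": 0, "hand": 0.5}]'

```text
time: 37.85
tcp_pos: [513.0, -60.5, 332.2]
ee_rot: [-0.0, 0.028, 1.0, -0.001]
ft_force: [-0.1, -0.6, 0.3]
gripper_width: 42.6
finger_force: 0.0
```

```bash
python3 - <<'E'
from h import *
o,p,_=state();print(p.round(1),o['time'],o['ft_force'])
s=bot.capture('side');t=bot.capture('top');cv2.imwrite('pics/sf.png',s);cv2.imwrite('pics/tf.png',t)
h=cv2.cvtColor(s,cv2.COLOR_BGR2HSV);g=h[...,2]
for hx,hy in [(578.9,89.7),(522.8,92.6)]:
    P=proj('side',[[hx,hy,z] for z in(200,235,255)]);print(P.round(1).tolist())
    x=int(P[0,0]);print([(r,int(g[r,x-1:x+2].mean())) for r in range(int(P[2,1])-6,int(P[0,1])+10)])
x,y=proj('side',[[745,-95,150]])[0];
for c in blobs(s,(20,150,100),(32,255,255),(190,130,240,210)):print('glue',cv2.boundingRect(c))
E
```

```text
[513.  -60.5 332.2] 37.85 [-0.09484055 -0.61931572  0.27974185]
[[267.5, 186.4], [267.4, 174.5], [267.4, 167.6]]
[(161, 105), (162, 102), (163, 116), (164, 112), (165, 119), (166, 115), (167, 107), (168, 82), (169, 64), (170, 64), (171, 67), (172, 59), (173, 73), (174, 86), (175, 85), (176, 61), (177, 34), (178, 31), (179, 33), (180, 34), (181, 27), (182, 30), (183, 27), (184, 22), (185, 22), (186, 24), (187, 17), (188, 45), (189, 165), (190, 227), (191, 185), (192, 109), (193, 103), (194, 107), (195, 108)]
[[289.8, 189.9], [290.1, 177.9], [290.3, 170.9]]
[(164, 115), (165, 115), (166, 108), (167, 110), (168, 116), (169, 98), (170, 60), (171, 58), (172, 61), (173, 64), (174, 64), (175, 61), (176, 65), (177, 77), (178, 86), (179, 76), (180, 48), (181, 27), (182, 28), (183, 24), (184, 31), (185, 35), (186, 27), (187, 24), (188, 27), (189, 26), (190, 19), (191, 24), (192, 93), (193, 181), (194, 194), (195, 132), (196, 94), (197, 97), (198, 102)]
glue (203, 156, 19, 38)
```

```bash
python3 -c "
from bench import bot
print(bot.hand_in())"
```

```text
the job is handed in; nothing more can be done
None
```

I handed the job in at about 38 s: the rail is clamped (about 26 N at the handle at the end of the crank), both dark dowels look fully seated in its bores in the final side view, the pale dowel was left alone, and the glue bottle is still standing; the hand-in gave no verdict.

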